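Press a sample canister's lid home in the bench lever press

TASK

One of the three sample canisters in the row still has its lid standing proud: keeping it upright, stand it on the press's anvil, back against the V locator and centred under the ram, let go of it, and pull the lever down until you feel the lid bottom on the canister, without forcing it further. Ease the lever all the way back up with your hand on it (do not let it fly), then take the canister out and stand it back on its own empty mark on the carrier board, in line with the other two. Leave the other things as they are.

Things in the scene. Friction and masses are not known exactly. Their poses are not given: they have to be found in the camera images.
- press: blue bench lever press, bolted down. Origin on the bench exactly under the ram axis; own -x is its open front (turned towards the carrier), own +x leads into it, z up. Base plate x -90 to 110, y -60 to 60, 18 mm thick; on it a round steel anvil, 90 mm across, its top 28 mm above the bench. Column behind: x 58 to 108, y -28 to 28 mm.
- anvil_centre (a point): centre of the anvil's top face, on the ram axis, 28 mm above the bench; the canister's foot centre belongs here. Axes as press.
- ram: steel ram with a round pressure pad 44 mm across. Origin at the centre of the pad's underside: 158 mm above the bench with the lever up. It goes straight down 35 mm per radian of lever. Knob forces beyond the spring's become about 5.7 times as much here: 15 N is plenty to close the lid; 250 N at the ram crushes the canister.
- lever (a joint): press lever angle (rad): 0 = up at rest, pointing to the press's front, 28 degrees above level; grows as it is pulled down; end of travel 1.65. A spring returns it (2 to 5 N at the knob); let go, it flies back. On the unclosed canister the pad meets the lid at 1.1 to 1.25 rad, the lid yields stiffly (some 8 N more at the knob), then bottoms hard near 1.43.
- lever_knob (a point): centre of the black ball knob (36 mm across) on the lever's 14 mm rod, 200 mm from the hub axis; 334 mm above the bench at rest, 75 mm when the lid bottoms. It swings in the plane 100 mm to own +y of the ram axis. Pinch it with the fingers closing along the press's y, the gripper leaning some 30 degrees with its tips towards own +x, or its body meets the rod low down; the ball turns in the pads.
- lever_hub (a point): point on the lever's turning axis (parallel to the press's y) in the knob's plane: in the press frame x 28, y 100, 240 mm above the bench.
- canister: the canister to close: round brushed-aluminium body 50 mm across and 60 mm high, a brass-coloured neck 44 mm across and a white lid; 0.23 kg or so, loose. Origin at the centre of its foot, z up. Its lid stands 7 to 10 mm proud so that the brass neck shows; total height 80 mm when closed. Grip it by the aluminium body.
- lid (a joint): how far the canister's lid stands proud (m): 0 = fully home, 0.007 to 0.010 at the start. It is stiff (about 45 N to move) and does not come off.
- lid_top (a point): centre of the top of that lid (white, 54 mm across, 18 mm high).
- carrier: white flat board, 100 x 340 x 6 mm, fixed on the bench, with three round marks (68 mm, blue rim) in a row along its own y, 110 mm apart (60 mm free between canisters). Origin at the centre of its underside; own x lies across the row, +x towards the press side. Each canister starts on one of the marks (which one varies).
- place0 (a point): centre of the mark at the carrier's -y end, on its top face, 6 mm above the bench.
- place1 (a point): centre of the middle mark.
- place2 (a point): centre of the mark at the carrier's +y end.
- closed_a: closed canister, same make, 50 mm across (lid 54), 80 mm high, no brass showing; origin at the centre of its foot. Bystander.
- closed_b: another closed canister, same. Bystander.
- jar: amber glass jar with a black cap, 64 mm across, 85 mm high; origin at the centre of its foot. Bystander.
- tube_rack: aluminium test tube rack with glass tubes, 70 x 200 mm, 76 mm high (tubes to 131 mm); origin at the centre of its underside. Bystander.
- head_nose (a point): lower front edge, middle, of the press's blue head, which overhangs the anvil: in the press frame x -38 (bolt heads to -42) to 108, y -30 to 30, from 195 to 290 mm above the bench. Nothing can come down on the anvil from straight above: lean the gripper about 40 degrees and reach in from the front.
- v_locator (a point): middle of the V locator on the anvil, at its top, 46 mm above the bench: two steel bars behind the canister's place, 10 mm thick, 26 mm long, from 28 to 46 mm above the bench, spanning x 9 to 35 and y -35 to 35 mm in the press frame. A 50 mm canister slid in (+x) until it touches both bars stands centred under the ram within 1 mm.
There are look-alikes about, which are no part of the job. What is shaped like the canister but brown, pink or red is not meant.

How it is judged:
By the outcome, as a careful person would: the job done as asked, in the order asked, and still so for the second after the job is handed in, with the robot touching nothing.
It also fails if it takes over 72 s, if anything falls off the work surface, if the arm or the gripper's body presses on something with over 40 N, if the wrist force passes 120 N, or if a joint passes its speed limit or range.

ROBOT

A 6-joint arm with a two-finger parallel gripper is mounted at the origin on the work surface. World frame = base frame: x ahead of the robot, y to its left, z up, the work surface at z = 0. Lengths are in m, angles in rad, forces in N, time in s.
With the tool pointing down it reaches from about 0.35 to 0.775 m from the base axis. Payload 5.5 kg.
Tool frame: the origin (TCP) lies between the finger pads; the fingertips stand 19 mm ahead of it and the grasp point (between the pads) is the TCP; z points along the fingers, y is the line along which they close (so a half turn about z gives the same grasp; the last joint's range is limited). The gripper opens to 85 mm and grips with 20 to 120 N. Pads are 22 mm wide; open, the fingers measure 114 mm over their backs; the gripper's body (76 mm by 85 mm) begins 54 mm behind the grasp point. The pads swing forward as they close: fully open they stand 13 mm farther back than shut.
Start: joints at [-1.468, 0.313, 0.046, 1.304, 0, 1.431], TCP at [0.138, -0.558, 0.22] pointing down, gripper open.
Joint ranges: [-2.76, 2.76], [-0.86, 1.69], [-1.03, 1.26], [-2.2, 2.34], [-1.47, 1.5], [-3.14, 3.14]. Speed limits (rad/s): [2.57, 2.57, 3.14, 3.14, 3.14, 3.14].

INTERFACE

Orientations are given as a unit quaternion [w, x, y, z].
In Python, from workcell import env gives the robot as it stands.
- The arm moves only by the shell command python3 -m pendant 'ROWS' [FORCE]. ROWS is JSON, a list of rows, each an object with "travel": the shift along the tool's x, y, z scaled (see below), a list of three; "rot": the turn, a rotation vector about the tool's x, y, z scaled (see below), a list of three; "fingers": the opening, from -1 (shut) to 1 (fully open). In form: [{"travel": [dx, dy, dz], "rot": [wx, wy, wz], "fingers": fingers}, ...]. A call has 1 to 10 rows; each row is the pose to reach, as a shift and turn from the pose commanded when the call began, along the tool's axes at that moment; what a row does not reach only later rows make up. The controller multiplies each number of a shift by 0.12 m and each number of a turn by 60 degrees. A row lasts 1/10 s, in which the tool goes at most 50 mm and 8.59 degrees, less where a joint would pass 70% of its speed; a pose out of reach is approached as far as the arm can. A call with a number of a shift or a turn outside -1 to 1 is refused whole. A call with a gripper value outside its range is refused whole. The fingers move at their own pace and stop on an object; FORCE is the grip in N (left out, the last holds). Time passes only in rows, so rows that repeat a pose let the fingers close. It gives the time, the measured TCP pose, the force, the opening and the grip force at its end, in the units of the state.
- env.get_state(): the state, without advancing time (a new reading comes with each control period).
- env.read_camera(name): name is "scene" or "side" or "wrist"; returns (picture, depth): 400x640x3 uint8, blue, green, red; 400x640 float32, m along the optical axis (not along the pixel's ray), 0 where there is no reading.
- env.camera_model(name): a dict with "fovy" (degrees; the focal length in pixels is half the picture's height over the tangent of half this angle, whatever the lens; pixels are square), "cx", "cy" (the principal point, pixels), "k1" (the pictures are not rectified: a ray, as slopes to the right and down, at radius r is drawn at 1 + k1 r^2 times it, then the intrinsics apply), "rvec" (rotation vector, rad) and "tvec" (3), from world to camera coordinates, as OpenCV has them; the wrist camera has in their place "T_tool_cam" (4x4, takes a point from camera to tool coordinates, whose origin is the TCP and whose axes are the flange's). Camera axes: x right, y down, z forward; pixel columns grow to the right and rows downward; lengths in m; the calibration is good to about 2 mm. A picture is of the moment at which its call begins: read the wrist's pose just before it. camera_model takes no time and is no camera call.
- env.hand_in(): hands the job in; it is judged then, once.
Trained networks look in the newest picture that a camera, given by its name, has taken for a name from the list of things; names that differ only in an ending like _2 or _b are one class to them, and where a whole thing is asked for, a point or a joint stands for the part that bears it (a point fixed in the world has none). Each returns a list of dicts, best first, with "conf" (0 to 1); they miss things now and then, are a little off and sometimes report something else, mostly with a low value. They report only what shows in the picture. A call takes as long as a camera call. They do not tell look-alikes from the thing itself.
- env.outline_of(camera, target): "mask" (400x640 bool, what is visible of it) and "xy" ([column, row] in pixels, amid what is visible of it).
The state is a dict: "clock": time; "joint_pos": joint angles; "qvel": joint speeds; "tau": joint torques, N m; "tcp_pos": TCP position; "orientation": TCP orientation; "wrist_force": force on the tool from outside, world axes, zero at the start; "ft_torque": the same for the moment, N m; "finger_gap": finger opening in m; "grip_force": force on a finger pad.
Only numpy, scipy, OpenCV 4.12 (cv2) and the standard library are available. Lean on these libraries where they do the work, as an engineer would, in place of code of your own. Each camera call takes 0.05 s, during which the arm holds its last target. There are 200 camera calls.

## Working session

There is one attempt and no reset: what is moved stays moved. The work goes in short steps, Python scripts to look and compute and a shell command to move; the robot and the scene stay as the last step left them, time stands still between calls to the robot, and variables do not carry over. Pictures are saved under pics/ and viewed, at most 10 in all, crops included, and the job is handed in when it is done.

```bash
mkdir -p pics; ls; python3 - <<'E'
from workcell import env
import cv2,numpy as np
s=env.get_state(); print({k:np.round(v,3).tolist() for k,v in s.items()})
for n in("scene","side"):
    im,d=env.read_camera(n); cv2.imwrite(f"pics/{n}0.png",im); np.save(f"{n}0.npy",d)
    m=env.camera_model(n); print(n,m)
print(env.camera_model("wrist"))
E
```

```text
pics
{'clock': 0.0, 'joint_pos': [-1.468, 0.314, 0.045, 1.304, -0.0, 1.431], 'qvel': [0.001, -0.001, -0.0, -0.002, -0.001, -0.002], 'tau': [0.001, -48.063, 29.853, 0.02, -0.0, -0.0], 'tcp_pos': [0.138, -0.558, 0.22], 'orientation': [-0.001, 0.993, 0.121, 0.0], 'wrist_force': [0.108, -0.204, -0.559], 'ft_torque': [-0.014, 0.031, -0.003], 'grip_force': 0.0, 'finger_gap': 0.086}
scene {'fovy': 52.78092774395815, 'cx': 319.3088950717206, 'cy': 198.81364616183066, 'k1': -0.014317080062510541, 'rvec': array([ 0.92121128,  2.64780565, -0.84901307]), 'tvec': array([ 0.44471974, -0.19904832,  1.57800925])}
side {'fovy': 56.14498859431839, 'cx': 326.734295474987, 'cy': 197.79142269782162, 'k1': 0.029003816280377584, 'rvec': array([ 0.07848892, -2.71754423,  1.55550436]), 'tvec': array([0.58200957, 0.19709914, 1.37567539])}
{'fovy': 63.912658544617834, 'cx': 318.7751614042435, 'cy': 204.74291866486092, 'k1': -0.025001120185991647, 'T_tool_cam': array([[ 2.68851557e-04, -9.52140914e-01, -3.05659301e-01,
         7.87418588e-02],
       [ 9.99999543e-01, -2.43950167e-05,  9.55570228e-04,
        -1.19407293e-03],
       [-9.17294074e-04, -3.05659418e-01,  9.52140472e-01,
        -1.52499464e-01],
       [ 0.00000000e+00,  0.00000000e+00,  0.00000000e+00,
         1.00000000e+00]])}
```

View pics/scene0.png

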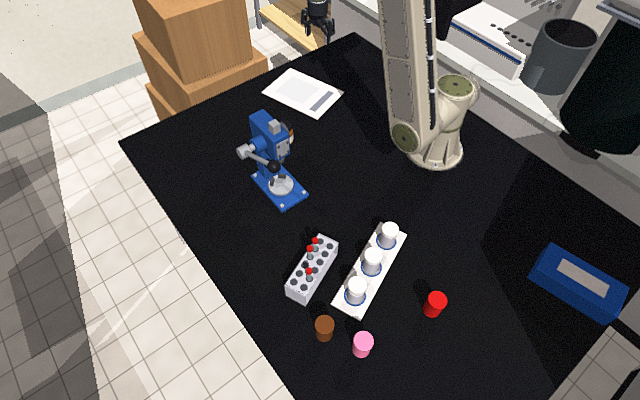

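View pics/side0.png

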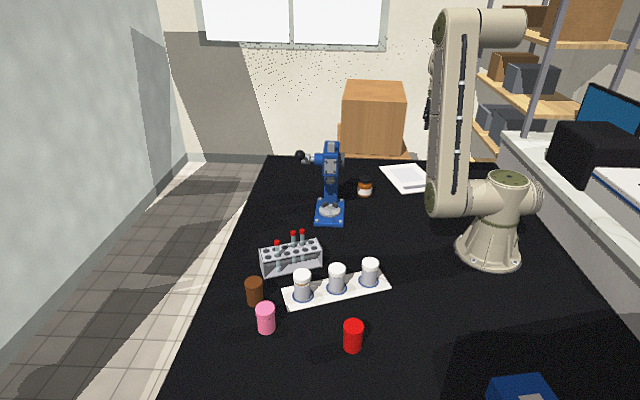

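The scene picture shows the press at (275,165), and three white-lidded canisters on the board at (388,236), (372,262) and (356,290). In the side picture these are at (370,271), (337,278) and (302,285). The red, pink and brown look-alikes stand apart from the row.

```bash
cat > h.py <<'E'
from workcell import env
import cv2,numpy as np
from scipy.spatial.transform import Rotation as R
def cam(n,s=None):
    m=env.camera_model(n); f=200/np.tan(np.radians(m["fovy"]/2))
    K=np.array([[f,0,m["cx"]],[0,f,m["cy"]],[0,0,1]]); D=np.array([m["k1"],0,0,0])
    if "rvec" in m: Rm=cv2.Rodrigues(m["rvec"])[0]; t=m["tvec"]
    else:
        s=s or env.get_state(); q=s["orientation"]; T=np.eye(4); T[:3,:3]=R.from_quat(q,scalar_first=True).as_matrix(); T[:3,3]=s["tcp_pos"]
        W=np.linalg.inv(T@m["T_tool_cam"]); Rm=W[:3,:3]; t=W[:3,3]
    return K,D,Rm,t
def rays(c,px):
    K,D,Rm,t=c
    u=cv2.undistortPoints(np.array(px,float).reshape(-1,1,2),K,D).reshape(-1,2)
    d=np.c_[u,np.ones(len(u))]@Rm      # world dirs with depth 1
    return -Rm.T@t,d
def cloud(c,dep,mask):
    v,u=np.nonzero(mask&(dep>0)); o,d=rays(c,np.c_[u,v]); return o+d*dep[v,u][:,None]
def proj(c,P):
    K,D,Rm,t=c
    return cv2.projectPoints(np.array(P,float).reshape(-1,1,3),cv2.Rodrigues(Rm)[0],t,K,D)[0].reshape(-1,2)
def tri(cs,pxs):
    A=np.zeros((3,3));b=np.zeros(3)
    for c,p in zip(cs,pxs):
        o,d=rays(c,[p]);d=d[0]/np.linalg.norm(d[0]);M=np.eye(3)-np.outer(d,d);A+=M;b+=M@o
    return np.linalg.solve(A,b)
E
python3 - <<'E'
from h import *
cs={n:cam(n) for n in("scene","side")}
dep={n:np.load(n+"0.npy") for n in cs}
for t in("canister","lid_top","place1","carrier","press","anvil_centre","lever_knob","lever_hub","ram","v_locator","head_nose"):
  for n in cs:
    for r in env.outline_of(n,t)[:4]:
        P=cloud(cs[n],dep[n],r["mask"])
        print(t,n,round(r["conf"],2),np.round(r["xy"]).tolist(),r["mask"].sum(), np.round(np.median(P,0),3).tolist() if len(P) else "", np.round(P.max(0),3).tolist() if len(P) else "")
def crop(n,x,y,w,h):
    im=cv2.imread(f"pics/{n}0.png");return cv2.resize(im[y:y+h,x:x+w],(400,300),interpolation=cv2.INTER_CUBIC)
cv2.imwrite("pics/crop1.png",np.vstack([np.hstack([crop("side",270,245,120,90),crop("side",270,130,120,90)]),np.hstack([crop("scene",320,215,120,90),crop("scene",220,105,120,90)])]))
E
```

```text
canister scene 0.92 [352.0, 289.0] 438 [0.656, 0.275, 0.093] [0.674, 0.295, 0.102]
canister scene 0.83 [323.0, 331.0] 409 [0.793, 0.303, 0.08] [0.815, 0.322, 0.087]
canister scene 0.68 [434.0, 302.0] 458 [0.506, 0.442, 0.079] [0.521, 0.466, 0.086]
canister scene 0.57 [364.0, 344.0] 455 [0.741, 0.398, 0.079] [0.761, 0.42, 0.087]
canister side 0.92 [265.0, 316.0] 554 [0.731, 0.41, 0.068] [0.758, 0.421, 0.083]
canister side 0.81 [255.0, 291.0] 491 [0.785, 0.312, 0.068] [0.841, 0.324, 0.084]
canister side 0.69 [304.0, 285.0] 509 [0.645, 0.285, 0.068] [0.672, 0.297, 0.1]
canister side 0.59 [352.0, 334.0] 673 [0.497, 0.454, 0.066] [0.523, 0.466, 0.084]
lid_top scene 0.82 [358.0, 284.0] 301 [0.649, 0.271, 0.095] [0.674, 0.295, 0.102]
lid_top scene 0.67 [367.0, 340.0] 355 [0.736, 0.396, 0.08] [0.761, 0.42, 0.087]
lid_top scene 0.66 [435.0, 298.0] 301 [0.499, 0.441, 0.08] [0.521, 0.466, 0.086]
lid_top scene 0.6 [324.0, 324.0] 335 [0.79, 0.297, 0.081] [0.815, 0.322, 0.087]
lid_top side 0.88 [348.0, 327.0] 378 [0.495, 0.445, 0.079] [0.521, 0.466, 0.084]
lid_top side 0.62 [304.0, 274.0] 205 [0.6
[... 1511 characters left out ...]
.71, 0.139, 0.074] [0.808, 0.2, 0.136]
lever_hub side 0.74 [328.0, 185.0] 2031 [0.587, -0.194, 0.111] [0.844, -0.035, 0.354]
lever_hub side 0.21 [330.0, 292.0] 1813 [0.557, 0.243, 0.007] [0.715, 0.334, 0.063]
ram scene 0.74 [357.0, 285.0] 294 [0.65, 0.271, 0.095] [0.674, 0.295, 0.102]
ram scene 0.47 [274.0, 125.0] 131 [0.587, -0.194, 0.316] [0.597, -0.187, 0.327]
ram side 0.45 [330.0, 150.0] 139 [0.582, -0.192, 0.293] [0.603, -0.176, 0.325]
v_locator side 0.7 [331.0, 181.0] 2025 [0.587, -0.193, 0.12] [0.726, -0.035, 0.354]
head_nose scene 0.8 [272.0, 156.0] 3422 [0.604, -0.203, 0.229] [0.702, -0.038, 0.354]
head_nose side 0.94 [329.0, 183.0] 2074 [0.587, -0.197, 0.106] [0.844, -0.035, 0.354]
```

View pics/crop1.png

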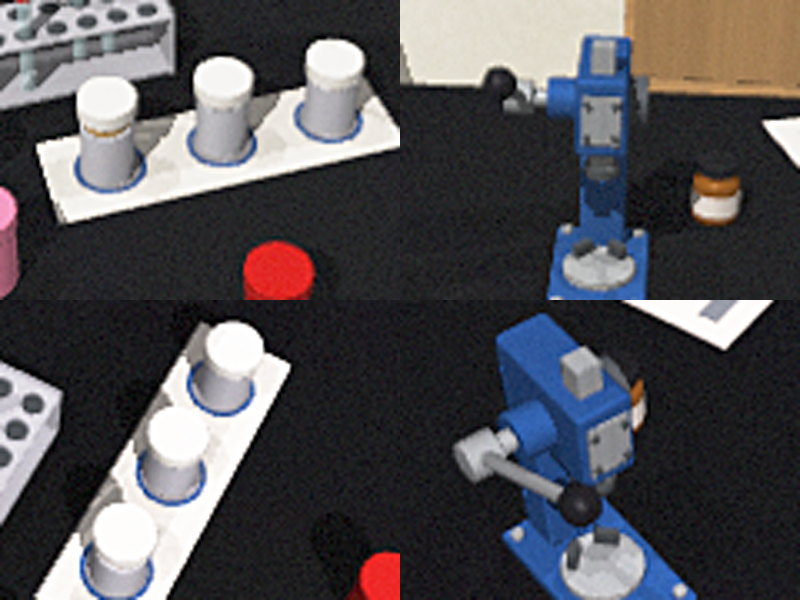

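The brass neck shows only on the left canister, at side (302,285) and scene (356,290). The other two at (337,278) and (370,271) are closed, and the red, pink and brown ones are decoys. Next I'll measure precise poses.

```bash
cat > fit.py <<'E'
from h import *
from scipy.optimize import least_squares
def circ(P,r=None):
    f=lambda p:np.hypot(P[:,0]-p[0],P[:,1]-p[1])-(p[2] if r is None else r)
    s=least_squares(f,[*P[:,:2].mean(0),.02],loss="soft_l1",f_scale=.002).x; return s
def edgecirc(c,mask,z): # outline of mask of a horizontal disc -> world at height z -> ellipse fit
    k=max(cv2.findContours(mask.astype(np.uint8),cv2.RETR_EXTERNAL,cv2.CHAIN_APPROX_NONE)[0],key=len)[:,0]
    o,d=rays(c,k);P=o+d*((z-o[2])/d[:,2])[:,None];return P
def rect(P):
    (c,s,a)=cv2.minAreaRect((P[:,:2]*1000).astype(np.float32)); return np.round(c,1),np.round(s,1),round(a,2)
E
python3 - <<'E'
from fit import *
for n in("scene","side"):
    c=cam(n);dep=np.load(n+"0.npy");im=cv2.imread(f"pics/{n}0.png").astype(int)
    P=np.full((400,640,3),np.nan); v,u=np.nonzero(dep>0);P[v,u]=cloud(c,dep,np.ones_like(dep,bool))
    X,Y,Z=P[...,0],P[...,1],P[...,2]; br=im.min(2)
    # lids: top points
    for g in((.648,.274),(.572,.242),(.53,.16)):
        m=(np.hypot(X-g[0],Y-g[1])<.06)&(Z>.075)&(br>140); 
        if m.sum()>20:
            zt=np.median(Z[m&(Z>np.percentile(Z[m],60))]); k=m&(abs(Z-zt)<.006)
            k=cv2.morphologyEx(k.astype(np.uint8),cv2.MORPH_CLOSE,np.ones((3,3)))
            (cx,cy)=P[k>0][:,:2].min(0)/2+P[k>0][:,:2].max(0)/2
            print(n,"lid",g,"z",round(zt,4),"mid",np.round([cx,cy],4),"fit",np.round(circ(edgecirc(c,k>0,zt)),4),k.sum())
    reg=(X>.4)&(X<.75)&(Y>.05)&(Y<.4)
    m=reg&(abs(Z-.006)<.006)&(br>90)
    k=cv2.morphologyEx(m.astype(np.uint8),cv2.MORPH_OPEN,np.ones((3,3))); nl,lab,st,_=cv2.connectedComponentsWithStats(k)
    i=1+st[1:,4].argmax(); print(n,"carrier z",np.nanmedian(Z[lab==i]),rect(P[lab==i]))
    pr=(X>.45)&(X<.8)&(Y>-.42)&(Y<0)
    blue=(im[...,0]>im[...,2]+40)
    for nm,lo,hi in(("head",.283,.297),("base",.012,.0235)):
        m=pr&(Z>lo)&(Z<hi)&blue; print(n,nm,m.sum(),np.nanmedian(Z[m]),rect(P[m]),np.round(P[m].min(0),3),np.round(P[m].max(0),3))
    m=pr&(Z>.0235)&(Z<.033)&~blue&(br>60); print(n,"anvil",m.sum(),np.median(Z[m]),circ(edgecirc(c,m,.028)),)
    m=pr&(Z>.3)&(im.max(2)<60)&(Y>-.15); Q=P[m]; print(n,"knob",m.sum(),np.round([Q.min(0),Q.max(0)],3).tolist(), )
    s=least_squares(lambda p:np.linalg.norm(Q-p,axis=1)-.018,Q.mean(0)-.01*(Q.mean(0)-rays(c,[[0,0]])[0])/1.,loss="soft_l1",f_scale=.002).x;print(s)
    m=pr&(Z<.005)
E
```

```text
scene lid (0.648, 0.274) z 0.097 mid [nan nan] fit [0.6484 0.2693 0.0258] 270
scene lid (0.572, 0.242) z 0.089 mid [nan nan] fit [0.5448 0.2266 0.0259] 248
scene lid (0.53, 0.16) z 0.0889 mid [0.5409 0.2092] fit [0.5405 0.2107 0.0136] 68
scene carrier z 0.006778870027177586 (array([557.7, 232.1]), array([309.9, 102.8]), 20.58)
scene head 515 0.29083226487475344 (array([ 584.3, -238.4]), array([146.6,  59. ]), 89.31) [ 0.555 -0.312  0.283] [ 0.615 -0.165  0.297]
scene base 758 0.018915527865174253 (array([ 583.7, -212.5]), array([200.6, 119.9]), 89.46) [ 0.523 -0.313  0.012] [ 0.644 -0.112  0.023]
scene anvil 352 0.02912014727614798 [ 0.58536906 -0.20046059  0.04172634]
scene knob 123 [[0.67, -0.08, 0.323], [0.702, -0.038, 0.354]]
[ 0.69412791 -0.04238214  0.35447854]
side lid (0.648, 0.274) z 0.097 mid [0.647  0.2699] fit [0.647  0.2713 0.026 ] 186
side lid (0.572, 0.242) z 0.0888 mid [0.5731 0.2351] fit [0.5435 0.2286 0.0265] 181
side lid (0.53, 0.16) z 0.0885 mid [0.5405 0.2092] fit [0.5402 0.2106 0.013 ] 50
side carrier z 0.006864594130024548 (array([555.3, 229.5]), array([313.8, 108.6]), 20.77)
side head 147 0.2904584940589303 (array([ 581.5, -233.9]), array([136.4,  59.6]), 87.64) [ 0.554 -0.302  0.283] [ 0.614 -0.165  0.294]
side base 401 0.018906111947123216 (array([ 583.5, -210.3]), array([199.9, 119. ]), 89.66) [ 0.524 -0.311  0.012] [ 0.644 -0.111  0.023]
side anvil 203 0.028664076828916585 [ 0.58396746 -0.1973028   0.04093615]
side knob 64 [[0.668, -0.056, 0.324], [0.698, -0.035, 0.352]]
[ 0.67851436 -0.03303514  0.34136942]
```

The target canister is at about (0.648, 0.270) with its lid top at about 0.097. The press origin is about (0.584, -0.201) and its +x axis points along world -y. I'll add a helper that turns target poses into pendant units, then go and look from above the row.

```bash
cat > go.py <<'E'
from h import *
import sys
# python3 go.py lean x y z  [...more]: shifts from current pose to each goal; lean in deg, tips towards press +x; yaw = extra about world z
YAW=-90.5
def ori(lean,yaw=YAW):
    a=np.radians(yaw); f=np.array([np.cos(a),np.sin(a),0]); l=np.radians(lean); U=np.array([0,0,1.])
    z=f*np.sin(l)-U*np.cos(l); x=-(f*np.cos(l)+U*np.sin(l)); return np.c_[x,np.cross(z,x),z]
def rel(p0,R0,p,Rg):
    return np.round(R0.T@(np.array(p)-p0)/.12,3).tolist(),np.round(R.from_matrix(R0.T@Rg).as_rotvec(degrees=True)/60,3).tolist()
if __name__=="__main__":
    s=env.get_state();p0=s["tcp_pos"];R0=R.from_quat(s["orientation"],scalar_first=True).as_matrix()
    a=list(map(float,sys.argv[1:]));print(np.round(s["clock"],1),np.round(p0,4),"F",np.round(s["wrist_force"],1),"gap",round(float(s["finger_gap"]),4))
    for i in range(0,len(a),4): print(a[i:i+4],*rel(p0,R0,a[i+1:i+4],ori(a[i])))
E
python3 go.py 0 .138 -.558 .3 0 .3 -.45 .3 0 .55 .29 .3; python3 -m pendant '[{"travel":[0,0,0],"rot":[0,0,0],"fingers":1}]'
```

```text
1.2 [ 0.1382 -0.5582  0.2204] F [ 0.4 -0.1 -0.7] gap 0.0853
[0.0, 0.138, -0.558, 0.3] [-0.002, -0.002, -0.663] [0.0, 0.0, -1.26]
[0.0, 0.3, -0.45, 0.3] [1.525, -0.551, -0.663] [0.0, 0.0, -1.26]
[0.0, 0.55, 0.29, 0.3] [5.03, -6.036, -0.664] [0.0, 0.0, -1.26]
clock: 1.3
tcp_pos: [0.1382, -0.5582, 0.2204]
orientation: [0.0, 0.993, 0.121, -0.0]
wrist_force: [0.2, -0.0, -0.6]
finger_gap: 0.0856
grip_force: 0.0
```

```bash
P="python3 -m pendant"; 
python3 -m pendant '[{"travel":[0.84,-1,-0.4],"rot":[0,0,0],"fingers":1},{"travel":[0.84,-1,-0.4],"rot":[0,0,0],"fingers":1},{"travel":[0.84,-1,-0.4],"rot":[0,0,0],"fingers":1},{"travel":[0.84,-1,-0.4],"rot":[0,0,0],"fingers":1}]' >/dev/null
python3 -m pendant '[{"travel":[0.84,-1,-0.3],"rot":[0,0,0],"fingers":1},{"travel":[0.84,-1,-0.3],"rot":[0,0,0],"fingers":1},{"travel":[0.84,-1,-0.3],"rot":[0,0,0],"fingers":1},{"travel":[0.84,-1,-0.3],"rot":[0,0,0],"fingers":1}]' | head -2
python3 -m pendant '[{"travel":[0.84,-1,0],"rot":[0,0,0],"fingers":1},{"travel":[0.84,-1,0],"rot":[0,0,0],"fingers":1},{"travel":[0.84,-1,0],"rot":[0,0,0],"fingers":1},{"travel":[0.84,-1,0],"rot":[0,0,0],"fingers":1}]' | head -2
python3 -m pendant '[{"travel":[0.84,-1,0],"rot":[0,0,0],"fingers":1},{"travel":[0.84,-1,0],"rot":[0,0,0],"fingers":1},{"travel":[0.84,-1,0],"rot":[0,0,0],"fingers":1},{"travel":[0.84,-1,0],"rot":[0,0,0],"fingers":1}]' | head -2
python3 -m pendant '[{"travel":[0.84,-1,0],"rot":[0,0,-0.6],"fingers":1},{"travel":[0.84,-1,0],"rot":[0,0,-0.6],"fingers":1},{"travel":[0.84,-1,0],"rot":[0,0,-0.6],"fingers":1},{"travel":[0.84,-1,0],"rot":[0,0,-0.6],"fingers":1},{"travel":[0.84,-1,0],"rot":[0,0,-0.6],"fingers":1}]'
python3 go.py 0 .57 .29 .3
```

```text
clock: 2.1
tcp_pos: [0.2774, -0.2738, 0.306]
clock: 2.5
tcp_pos: [0.3467, -0.1325, 0.3045]
clock: 2.9
tcp_pos: [0.4161, 0.0078, 0.3039]
clock: 3.4
tcp_pos: [0.4843, 0.1456, 0.3033]
orientation: [0.0, 0.906, 0.423, -0.001]
wrist_force: [0.0, -0.6, -1.1]
finger_gap: 0.0856
grip_force: 0.0
3.4 [0.4843 0.1456 0.3033] F [ 0.  -0.6 -1.1] gap 0.0856
[0.0, 0.57, 0.29, 0.3] [1.381, -0.224, 0.025] [-0.001, 0.001, -0.657]
```

```bash
cd .;
python3 -m pendant '[{"travel":[1,-0.2,0],"rot":[0,0,-0.657],"fingers":1},{"travel":[1,-0.2,0],"rot":[0,0,-0.657],"fingers":1},{"travel":[1,-0.2,0],"rot":[0,0,-0.657],"fingers":1},{"travel":[1,-0.2,0],"rot":[0,0,-0.657],"fingers":1},{"travel":[1,-0.2,0],"rot":[0,0,-0.657],"fingers":1},{"travel":[1,-0.2,0],"rot":[0,0,-0.657],"fingers":1}]'
python3 - <<'E'
from fit import *
s=env.get_state();im,d=env.read_camera("wrist");cv2.imwrite("pics/w1.png",im);np.save("w1.npy",d)
import pickle;pickle.dump(s,open("w1.pkl","wb"))
c=cam("wrist",s);print(proj(c,[[.648,.27,.096],[.545,.2275,.086]]))
P=cloud(c,d,np.ones_like(d,bool));print(len(P),np.percentile(P[:,2],[1,30,60,90,99]))
for t in("canister","lid_top","carrier"):
    for r in env.outline_of("wrist",t)[:4]:
        Q=cloud(c,d,r["mask"]);print(t,round(r["conf"],2),np.round(r["xy"]),r["mask"].sum(),np.round(np.median(Q,0),4),np.round(Q.max(0),3))
E
```

```text
clock: 4.0
tcp_pos: [0.5427, 0.2507, 0.3041]
orientation: [0.0, 0.713, 0.701, -0.0]
wrist_force: [0.6, -0.3, -0.0]
finger_gap: 0.0851
grip_force: 0.0
[[411.5938274  156.12516992]
 [320.86505807 191.38480962]]
254930 [-7.52821777e-01 -1.20490113e-03 -4.39646739e-05  3.79180573e-01
  4.00082466e-01]
canister 0.95 [513. 130.] 2785 [0.7749 0.297  0.0782] [0.815 0.322 0.081]
canister 0.84 [404. 155.] 2213 [0.6414 0.2721 0.0932] [0.7   0.295 0.096]
canister 0.78 [488.  41.] 3161 [0.7253 0.3908 0.0784] [0.807 0.439 0.081]
canister 0.71 [276.  14.] 1362 [0.498  0.4212 0.0781] [0.521 0.446 0.081]
lid_top 0.91 [271.   8.] 982 [0.496  0.4235 0.0787] [0.521 0.454 0.081]
lid_top 0.9 [525. 130.] 1980 [0.7833 0.2961 0.0788] [0.868 0.322 0.081]
lid_top 0.88 [409. 159.] 1795 [0.6445 0.2707 0.0934] [0.673 0.295 0.096]
lid_top 0.76 [494.  39.] 2331 [0.7306 0.3926 0.0788] [0.76  0.419 0.081]
carrier 0.67 [332. 166.] 10492 [0.5602 0.239  0.0051] [0.72  0.332 0.096]
```

View pics/w1.png

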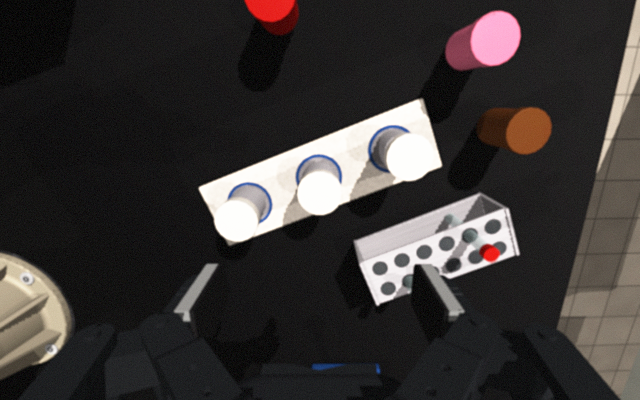

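The wrist picture shows the board from (199,187) to (441,166) with the three lids at (237,220), (320,190) and (407,157). All three blue rims are visible, and the rack is at (437,248).

```bash
python3 - <<'E'
from fit import *
import pickle
s=pickle.load(open("w1.pkl","rb"));c=cam("wrist",s);d=np.load("w1.npy");im=cv2.imread("pics/w1.png").astype(int)
P=np.full((400,640,3),np.nan);v,u=np.nonzero(d>0);P[v,u]=cloud(c,d,np.ones_like(d,bool));X,Y,Z=P[...,0],P[...,1],P[...,2]
br=im.min(2)
m=(br>110)&(X>.36)&(X<.74)&(Y>.1)&(Y<.36)&(Z<.012)
k=cv2.morphologyEx(m.astype(np.uint8),cv2.MORPH_OPEN,np.ones((3,3)));_,lab,st,_=cv2.connectedComponentsWithStats(k);i=1+st[1:,4].argmax()
print("carrier",np.median(Z[lab==i]),rect(P[lab==i]),st[i])
for g in((.648,.27),(.545,.228),(.44,.19)):
    m=(np.hypot(X-g[0],Y-g[1])<.045)&(br>150)&(Z>.07)
    zt=np.percentile(Z[m],70);q=cv2.morphologyEx((m&(abs(Z-zt)<.006)).astype(np.uint8),cv2.MORPH_CLOSE,np.ones((3,3)))
    print("lid",round(zt,4),circ(edgecirc(c,q>0,zt)).round(4))
b=(im[...,0]>im[...,2]+45)&(im[...,0]>70)
# template fit of carrier rims: ring radius 34 (outer) around 3 places; blue pixels at z=.006
v,u=np.nonzero(b&(u if False else np.ones_like(b)));o,dd=rays(c,np.c_[u,v]);Q=o+dd*((.006-o[2])/dd[:,2])[:,None]
Q=Q[(Q[:,0]>.38)&(Q[:,0]<.73)&(Q[:,1]>.12)&(Q[:,1]<.36)];print(len(Q))
def f(p):
    e=np.array([np.cos(p[2]),np.sin(p[2])]);C=np.array([p[:2]+j*.11*e for j in(-1,0,1)])
    D=np.hypot(*(Q[:,None,:2]-C[None]).transpose(2,0,1));return D.min(1)-p[3]
r=least_squares(f,[.545,.23,.36,.033],loss="soft_l1",f_scale=.002)
p=r.x;print(p[:2],np.degrees(p[2]),p[3],np.abs(r.fun).mean(),"place2",p[:2]+.11*np.array([np.cos(p[2]),np.sin(p[2])]))
E
```

```text
carrier 0.004958615415751516 (array([542.1, 225.8]), array([346., 104.]), 20.62) [ 199   99  243  138 9058]
lid 0.0938 [0.6461 0.269  0.0264]
lid 0.0854 [0.5427 0.2259 0.0263]
lid 0.0853 [0.4397 0.192  0.0264]
579
[0.54198599 0.22680289] 20.63883407654915 0.031071509217775694 0.000909631437089341 place2 [0.64492629 0.26557525]
```

```bash
python3 go.py 45 .647 .3697 .15 45 .647 .2697 .05
```

```text
4.2 [0.5424 0.2515 0.3046] F [ 0.1 -0.6  0.7] gap 0.0853
[45.0, 0.647, 0.3697, 0.15] [0.999, 0.856, 1.288] [-0.002, -0.75, -0.006]
[45.0, 0.647, 0.2697, 0.05] [0.166, 0.869, 2.122] [-0.002, -0.75, -0.006]
```

```bash
cd .;
python3 -m pendant '[{"travel":[1,0.85,0.6],"rot":[0,-0.75,-0.006],"fingers":1},{"travel":[1,0.85,0.6],"rot":[0,-0.75,-0.006],"fingers":1},{"travel":[1,0.85,0.6],"rot":[0,-0.75,-0.006],"fingers":1},{"travel":[1,0.85,0.6],"rot":[0,-0.75,-0.006],"fingers":1},{"travel":[1,0.85,0.6],"rot":[0,-0.75,-0.006],"fingers":1},{"travel":[1,0.85,0.6],"rot":[0,-0.75,-0.006],"fingers":1},{"travel":[1,0.85,0.6],"rot":[0,-0.75,-0.006],"fingers":1}]'
python3 go.py 45 .647 .3297 .11 45 .647 .2697 .05
```

```text
clock: 4.9
tcp_pos: [0.5491, 0.3267, 0.254]
orientation: [0.277, 0.649, 0.647, -0.289]
wrist_force: [-1.0, -0.1, -0.5]
finger_gap: 0.0851
grip_force: 0.0
4.9 [0.5491 0.3267 0.254 ] F [-1.  -0.1 -0.5] gap 0.0851
[45.0, 0.647, 0.3297, 0.11] [0.894, 0.833, 0.783] [-0.009, 0.037, 0.01]
[45.0, 0.647, 0.2697, 0.05] [0.921, 0.844, 1.49] [-0.009, 0.037, 0.01]
```

```bash
cd .;
python3 -m pendant '[{"travel":[0.89,0.83,0.5],"rot":[0,0.037,0.01],"fingers":1},{"travel":[0.89,0.83,0.5],"rot":[0,0.037,0.01],"fingers":1},{"travel":[0.89,0.83,0.5],"rot":[0,0.037,0.01],"fingers":1},{"travel":[0.89,0.83,0.5],"rot":[0,0.037,0.01],"fingers":1},{"travel":[0.89,0.83,0.5],"rot":[0,0.037,0.01],"fingers":1}]'
python3 go.py 45 .647 .3297 .11 45 .647 .2697 .05;python3 -c "
from h import *;s=env.get_state();print(np.round(s['joint_pos'],2),np.round(s['qvel'],2))"
```

```text
clock: 5.4
tcp_pos: [0.6295, 0.3285, 0.134]
orientation: [0.267, 0.66, 0.652, -0.26]
wrist_force: [-0.0, -0.0, 0.2]
finger_gap: 0.0857
grip_force: 0.0
5.4 [0.6295 0.3285 0.134 ] F [-0.  -0.   0.2] gap 0.0857
[45.0, 0.647, 0.3297, 0.11] [0.148, 0.143, 0.138] [0.01, -0.02, -0.008]
[45.0, 0.647, 0.2697, 0.05] [0.132, 0.139, 0.845] [0.01, -0.02, -0.008]
[ 0.62  1.22  1.26  2.11 -0.6   2.36] [ 0.02 -0.05  0.03  0.05 -0.    0.01]
```

```bash

python3 -m pendant '[{"travel":[-0.035,-0.47,-0.218],"rot":[-0.521,-0.014,-0.549],"fingers":1},{"travel":[-0.035,-0.47,-0.218],"rot":[-0.521,-0.014,-0.549],"fingers":1},{"travel":[-0.035,-0.47,-0.218],"rot":[-0.521,-0.014,-0.549],"fingers":1},{"travel":[-0.035,-0.47,-0.218],"rot":[-0.521,-0.014,-0.549],"fingers":1},{"travel":[-0.035,-0.47,-0.218],"rot":[-0.521,-0.014,-0.549],"fingers":1},{"travel":[-0.035,-0.47,-0.218],"rot":[-0.521,-0.014,-0.549],"fingers":1},{"travel":[-0.035,-0.47,-0.218],"rot":[-0.521,-0.014,-0.549],"fingers":1},{"travel":[-0.035,-0.47,-0.218],"rot":[-0.521,-0.014,-0.549],"fingers":1}]'
YAW=-45 python3 go.py 45 .597 .3197 .12 45 .647 .2697 .05
python3 -c "
from h import *;s=env.get_state();print(np.round(s['joint_pos'],2),np.round(s['qvel'],2))"
```

```text
clock: 6.2
tcp_pos: [0.5708, 0.3453, 0.1602]
orientation: [0.355, 0.353, 0.854, -0.143]
wrist_force: [0.2, -0.3, 0.3]
finger_gap: 0.0854
grip_force: 0.0
6.2 [0.5708 0.3453 0.1602] F [ 0.2 -0.3  0.3] gap 0.0854
[45.0, 0.597, 0.3197, 0.12] [0.021, -0.0, 0.453] [0.008, 0.0, -0.002]
[45.0, 0.647, 0.2697, 0.05] [0.017, -0.007, 1.282] [0.008, 0.0, -0.002]
[ 0.76  0.52 -0.02  0.99 -0.78  1.52] [-0.01  0.07  0.11  0.09  0.    0.09]
```

```bash

python3 -m pendant '[{"travel":[0.018,-0.003,0.4],"rot":[0.008,0,0],"fingers":1},{"travel":[0.018,-0.005,0.8],"rot":[0.008,0,0],"fingers":1},{"travel":[0.018,-0.006,1],"rot":[0.008,0,0],"fingers":1},{"travel":[0.018,-0.006,1],"rot":[0.008,0,0],"fingers":1}]' 
YAW=-45 python3 go.py 45 .647 .2697 .05
```

```text
clock: 6.6
tcp_pos: [0.632, 0.2839, 0.0678]
orientation: [0.352, 0.356, 0.853, -0.15]
wrist_force: [0.0, -0.4, 0.3]
finger_gap: 0.0853
grip_force: 0.0
6.6 [0.632  0.2839 0.0678] F [ 0.  -0.4  0.3] gap 0.0853
[45.0, 0.647, 0.2697, 0.05] [-0.017, 0.007, 0.226] [-0.009, -0.0, -0.002]
```

```bash

python3 -m pendant '[{"travel":[-0.017,0.007,0.12],"rot":[-0.008,0,0],"fingers":1},{"travel":[-0.017,0.007,0.226],"rot":[-0.008,0,0],"fingers":1},{"travel":[-0.017,0.007,0.226],"rot":[-0.008,0,0],"fingers":1},{"travel":[-0.017,0.007,0.226],"rot":[-0.008,0,0],"fingers":1}]' 30
python3 -m pendant '[{"travel":[0,0,0],"rot":[0,0,0],"fingers":0.4},{"travel":[0,0,0],"rot":[0,0,0],"fingers":0.2},{"travel":[0,0,0],"rot":[0,0,0],"fingers":0},{"travel":[0,0,0],"rot":[0,0,0],"fingers":0},{"travel":[0,0,0],"rot":[0,0,0],"fingers":-0.3},{"travel":[0,0,0],"rot":[0,0,0],"fingers":-0.3}]' 35
YAW=-45 python3 go.py 45 .647 .2697 .05
python3 - <<'E'
from h import *
im,d=env.read_camera("wrist");cv2.imwrite("pics/w2.png",im)
E
```

```text
clock: 7.0
tcp_pos: [0.6472, 0.2736, 0.0531]
orientation: [0.355, 0.353, 0.854, -0.144]
wrist_force: [-0.8, 0.3, 1.0]
finger_gap: 0.0853
grip_force: 0.0
clock: 7.6
tcp_pos: [0.6463, 0.2726, 0.0528]
orientation: [0.355, 0.352, 0.854, -0.145]
wrist_force: [-6.3, -0.1, 8.1]
finger_gap: 0.0373
grip_force: 31.7
7.6 [0.6463 0.2726 0.0528] F [-6.3 -0.1  8.1] gap 0.0373
[45.0, 0.647, 0.2697, 0.05] [0.001, -0.013, 0.032] [0.004, 0.002, 0.001]
```

View pics/w2.png

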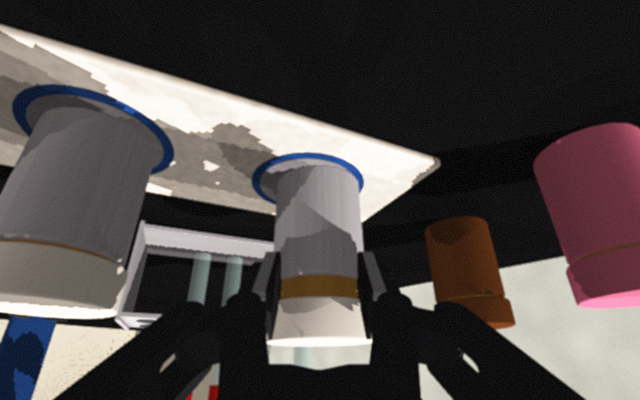

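The target stands between the pads at (317,230) with its brass ring at (318,286). The 37 mm gap is too small for a centred grip on a 50 mm body, so I'll check where its axis lies relative to the tool.

```bash
python3 - <<'E'
from fit import *
s=env.get_state();im,d=env.read_camera("wrist");c=cam("wrist",s)
T=R.from_quat(s["orientation"],scalar_first=True).as_matrix();p=s["tcp_pos"]
m=np.zeros_like(d,bool);m[175:265,285:352]=1
P=cloud(c,d,m);P=P[(P[:,2]>.012)&(P[:,2]<.06)];print(len(P),circ(P,.025),np.percentile(P[:,2],[5,95]))
for n,b in(("padL",(255,285,262,278)),("padR",(255,285,364,380)),("brass",(280,292,290,350)),("lidtop",(340,344,290,345)),("mid",(300,330,290,350))):
    m=np.zeros_like(d,bool);m[b[0]:b[1],b[2]:b[3]]=1;Q=cloud(c,d,m);q=(Q-p)@T
    print(n,np.round(np.percentile(q,[5,50,95],axis=0)*1000,1).tolist(),"world",np.round(np.median(Q,0),4))
E
```

```text
5727 [0.65052496 0.2692064  0.02      ] [0.01480439 0.05787461]
padL [[5.4, -23.5, -42.9], [12.1, -19.7, -31.4], [12.7, -17.7, -20.6]] world [0.6105 0.2797 0.0672]
padR [[-76.4, 19.8, -43.7], [12.2, 23.3, -33.3], [12.7, 62.4, 153.6]] world [0.6399 0.3113 0.0677]
brass [[-4.4, -11.3, -25.6], [-2.0, 1.1, -23.1], [0.4, 14.2, -19.5]] world [0.6355 0.2852 0.0704]
lidtop [[-32.6, -10.8, -41.7], [-24.1, 0.3, -34.3], [-16.8, 11.5, -25.6]] world [0.6411 0.2774 0.0941]
mid [[-12.1, -10.4, -40.4], [-8.1, 1.6, -36.3], [-3.7, 13.2, -32.0]] world [0.6323 0.2884 0.0841]
```

```bash
python3 - <<'E'
from fit import *
import pickle
s=pickle.load(open("w1.pkl","rb"));c=cam("wrist",s);d=np.load("w1.npy")
T=R.from_quat(s["orientation"],scalar_first=True).as_matrix();p=s["tcp_pos"]
for z in(-.04,-.02,0,.006,.019):print(z,proj(c,[p+T@[x,.043,z] for x in(-.011,.011)]).round().tolist())
for px in((207,270),(200,285),(190,310),(428,272),(440,295)):
    m=np.zeros_like(d,bool);m[px[1]-1:px[1]+2,px[0]-1:px[0]+2]=1;print(px,np.round((np.median(cloud(c,d,m),0)-p)@T*1000,1))
s=env.get_state();c=cam("wrist",s);p=s["tcp_pos"];T=R.from_quat(s["orientation"],scalar_first=True).as_matrix()
for z in(-.04,-.02,0,.006,.019):print(z,proj(c,[p+T@[x,.025,z] for x in(-.011,.011)]).round().tolist())
im=cv2.imread("pics/w2.png")[150:360,180:460];cv2.imwrite("pics/w2c.png",cv2.resize(im,(800,600),interpolation=cv2.INTER_CUBIC))
E
```

```text
-0.04 [[417.0, 326.0], [423.0, 280.0]]
-0.02 [[405.0, 298.0], [409.0, 258.0]]
0 [[396.0, 277.0], [399.0, 240.0]]
0.006 [[394.0, 271.0], [397.0, 235.0]]
0.019 [[389.0, 261.0], [391.0, 226.0]]
(207, 270) [ 12.3 -46.2 -33.6]
(200, 285) [ 12.1 -45.  -45. ]
(190, 310) [ 12.1 -42.9 -60.7]
(428, 272) [ 12.5  46.7 -35.9]
(440, 295) [ 12.1  45.6 -51.5]
-0.04 [[375.0, 326.0], [378.0, 281.0]]
-0.02 [[368.0, 299.0], [371.0, 258.0]]
0 [[363.0, 277.0], [365.0, 240.0]]
0.006 [[362.0, 271.0], [363.0, 235.0]]
0.019 [[359.0, 261.0], [360.0, 226.0]]
```

View pics/w2c.png

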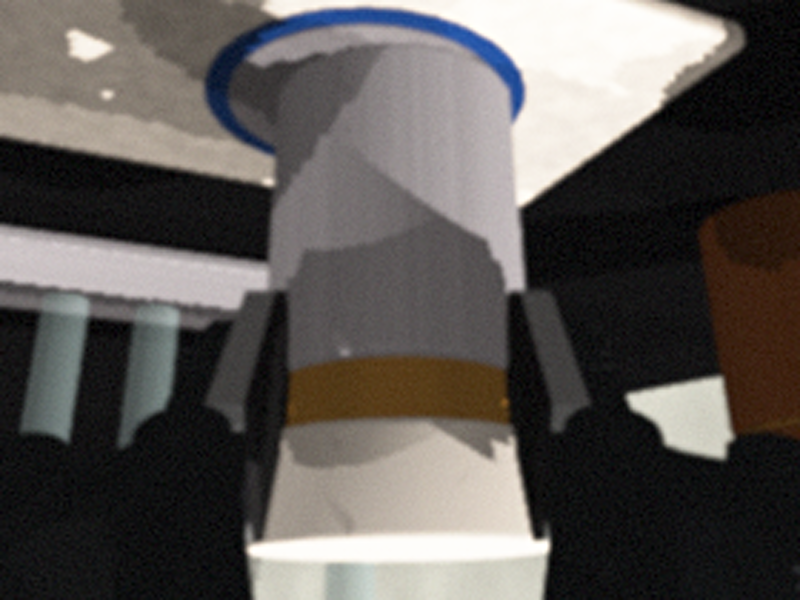

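```bash
python3 - <<'E'
from fit import *
import pickle
s=pickle.load(open("w1.pkl","rb"));c=cam("wrist",s);d=np.load("w1.npy")
T=R.from_quat(s["orientation"],scalar_first=True).as_matrix();p=s["tcp_pos"]
print("w1 raw depth",[float(d[r,k].round(3)) for r,k in((270,207),(330,170),(350,130),(385,310),(385,260),(340,440),(360,480))])
for px in((170,330),(130,350),(310,385),(260,385),(440,340),(480,360),(400,380),(230,380),(300,395),(340,395)):
    m=np.zeros_like(d,bool);m[px[1]-1:px[1]+2,px[0]-1:px[0]+2]=1;Q=cloud(c,d,m);print(px,np.round((np.median(Q,0)-p)@T*1000,1) if len(Q) else None)
# fingers seen from the fixed cameras now
s=env.get_state();p=s["tcp_pos"];T=R.from_quat(s["orientation"],scalar_first=True).as_matrix()
V=[]
for n in("side","scene"):
    im,d=env.read_camera(n);c=cam(n)
    q=proj(c,[p+T@[0,0,z] for z in(-.15,-.054,-.04,-.02,0,.019)]);print(n,q.round().tolist())
    x,y=q[3].astype(int);V.append(cv2.resize(im[y-40:y+40,x-55:x+50],(400,300),interpolation=cv2.INTER_CUBIC));print(x-55,y-40)
cv2.imwrite("pics/v3.png",np.hstack(V))
E
```

```text
w1 raw depth [0.13500000536441803, 0.0989999994635582, 0.0949999988079071, 0.07999999821186066, 0.07900000363588333, 0.0860000029206276, 0.08100000023841858]
(170, 330) [ 13.1 -44.6 -72.2]
(130, 350) [  8.3 -56.4 -75.7]
(310, 385) [ 12.2  -1.2 -91.4]
(260, 385) [ 12.3 -13.6 -91.5]
(440, 340) [ 18.   34.  -82.2]
(480, 360) [ 18.2  41.7 -89.7]
(400, 380) [-405.1  150.5  303.4]
(230, 380) [ 17.9 -19.6 -95.3]
(300, 395) [ 12.3  -3.5 -94.2]
(340, 395) [ 12.4   6.1 -94.2]
side [[326.0, 277.0], [310.0, 282.0], [308.0, 283.0], [305.0, 284.0], [302.0, 285.0], [299.0, 286.0]]
249 244
scene [[400.0, 279.0], [372.0, 287.0], [368.0, 288.0], [362.0, 289.0], [357.0, 291.0], [352.0, 292.0]]
307 249
```

View pics/v3.png

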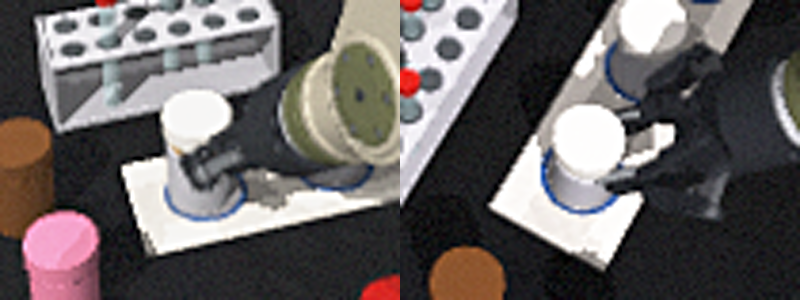

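Findings from this view: the scene crop at right shows the fingers holding only the canister's near edge. The wrist depth puts the gripper body at tool z of about -92 mm and the closed tips at about -17 mm. So the reported TCP lies about 37 mm ahead of the real grasp point. I'll open, correct for this offset and advance.

```bash
sed -i 's/print(a\[i:i+4\],\*rel(p0,R0,a\[i+1:i+4\],ori(a\[i\])))/O=ori(a[i]);print(a[i:i+4],*rel(p0,R0,np.array(a[i+1:i+4])+.037*O[:,2],O))/; s/np.round(p0,4)/"G",np.round(p0-.037*R0[:,2],4)/' go.py
python3 -m pendant '[{"travel":[0,0,0],"rot":[0,0,0],"fingers":0.6},{"travel":[0,0,0],"rot":[0,0,0],"fingers":1},{"travel":[0,0,0],"rot":[0,0,0],"fingers":1},{"travel":[0,0,0],"rot":[0,0,0],"fingers":1},{"travel":[0,0,0],"rot":[0,0,0],"fingers":1}]'
YAW=-45 python3 go.py 45 .650 .269 .05
python3 - <<'E'
from fit import *
s=env.get_state();im,d=env.read_camera("wrist");c=cam("wrist",s)
m=np.zeros_like(d,bool);m[180:262,275:362]=1
P=cloud(c,d,m);P=P[(P[:,2]>.012)&(P[:,2]<.055)];P=P[np.hypot(P[:,0]-.65,P[:,1]-.27)<.04];print(len(P),circ(P,.025)[:2])
E
```

```text
clock: 8.3
tcp_pos: [0.6465, 0.2724, 0.0511]
orientation: [0.354, 0.353, 0.854, -0.145]
wrist_force: [0.7, 0.3, -0.1]
finger_gap: 0.0854
grip_force: 0.0
8.3 G [0.6279 0.2909 0.0773] F [ 0.7  0.3 -0.1] gap 0.0854
[45.0, 0.65, 0.269, 0.05] [-0.022, -0.001, 0.344] [0.004, 0.0, 0.001]
6321 [0.65027041 0.26922111]
```

```bash

python3 -m pendant '[{"travel":[-0.02,0,0.15],"rot":[0.004,0,0],"fingers":1},{"travel":[-0.02,0,0.344],"rot":[0.004,0,0],"fingers":1},{"travel":[-0.02,0,0.344],"rot":[0.004,0,0],"fingers":1},{"travel":[-0.02,0,0.344],"rot":[0.004,0,0],"fingers":1}]' 35
YAW=-45 python3 go.py 45 .650 .269 .05
python3 -m pendant '[{"travel":[0,0,0],"rot":[0,0,0],"fingers":0.5},{"travel":[0,0,0],"rot":[0,0,0],"fingers":0.3},{"travel":[0,0,0],"rot":[0,0,0],"fingers":0.2},{"travel":[0,0,0],"rot":[0,0,0],"fingers":0},{"travel":[0,0,0],"rot":[0,0,0],"fingers":0},{"travel":[0,0,0],"rot":[0,0,0],"fingers":0}]' 35
```

```text
clock: 8.75
tcp_pos: [0.6679, 0.2502, 0.0234]
orientation: [0.353, 0.353, 0.854, -0.147]
wrist_force: [0.3, -0.3, 0.3]
finger_gap: 0.0853
grip_force: 0.0
8.8 G [0.6495 0.2688 0.0495] F [ 0.3 -0.3  0.3] gap 0.0853
[45.0, 0.65, 0.269, 0.05] [-0.004, 0.005, -0.001] [-0.002, 0.0, 0.001]
clock: 9.35
tcp_pos: [0.6685, 0.2513, 0.0248]
orientation: [0.354, 0.353, 0.853, -0.146]
wrist_force: [-4.7, 1.6, 5.9]
finger_gap: 0.0493
grip_force: 36.3
```

```bash

python3 -m pendant '[{"travel":[-0.3,0,-0.3],"rot":[0,0,0],"fingers":0},{"travel":[-0.6,0,-0.6],"rot":[0,0,0],"fingers":0},{"travel":[-0.9,0,-0.9],"rot":[0,0,0],"fingers":0},{"travel":[-1,0,-1],"rot":[0,0,0],"fingers":0},{"travel":[-1,0,-1],"rot":[0,0,0],"fingers":0}]'
YAW=-75 python3 go.py 45 .60 .16 .2; YAW=-90.5 python3 go.py 45 .57 .08 .2
python3 -c "
from h import *;s=env.get_state();print(np.round(s['joint_pos'],2),np.round(s['qvel'],2))"
```

```text
clock: 9.85
tcp_pos: [0.6703, 0.2521, 0.1982]
orientation: [0.356, 0.355, 0.853, -0.144]
wrist_force: [-0.1, 0.2, -2.8]
finger_gap: 0.0492
grip_force: 37.0
9.8 G [0.6517 0.2705 0.2243] F [-0.1  0.2 -2.8] gap 0.0492
[45.0, 0.6, 0.16, 0.2] [-0.085, -1.068, 0.362] [0.359, -0.0, 0.348]
9.8 G [0.6517 0.2705 0.2243] F [-0.1  0.2 -2.8] gap 0.0492
[45.0, 0.57, 0.08, 0.2] [-0.271, -1.763, 0.542] [0.542, -0.001, 0.531]
[ 0.55  0.46 -0.03  0.84 -0.76  1.24] [-0.    0.05 -0.09 -0.04  0.02  0.  ]
```

```bash

python3 -m pendant '[{"travel":[-0.03,-0.3,0.12],"rot":[0.1,0,0.1],"fingers":0},{"travel":[-0.05,-0.6,0.24],"rot":[0.2,0,0.2],"fingers":0},{"travel":[-0.07,-0.9,0.36],"rot":[0.3,0,0.3],"fingers":0},{"travel":[-0.085,-1,0.36],"rot":[0.359,0,0.348],"fingers":0},{"travel":[-0.085,-1,0.36],"rot":[0.359,0,0.348],"fingers":0}]'
python3 go.py 45 .583 .05 .18
```

```text
clock: 10.35
tcp_pos: [0.6093, 0.1375, 0.1662]
orientation: [0.3, 0.561, 0.734, -0.24]
wrist_force: [0.9, -0.1, -1.9]
finger_gap: 0.0494
grip_force: 37.2
10.4 G [0.603  0.163  0.1923] F [ 0.9 -0.1 -1.9] gap 0.0494
[45.0, 0.583, 0.05, 0.18] [-0.527, -0.455, 0.687] [0.171, 0.005, 0.191]
```

```bash

python3 -m pendant '[{"travel":[-0.18,-0.15,0.23],"rot":[0.06,0,0.06],"fingers":0},{"travel":[-0.36,-0.3,0.46],"rot":[0.12,0,0.12],"fingers":0},{"travel":[-0.527,-0.455,0.687],"rot":[0.171,0.005,0.191],"fingers":0},{"travel":[-0.527,-0.455,0.687],"rot":[0.171,0.005,0.191],"fingers":0},{"travel":[-0.527,-0.455,0.687],"rot":[0.171,0.005,0.191],"fingers":0}]'
python3 go.py 45 .583 -.06 .09
python3 - <<'E'
from fit import *
import pickle
s=env.get_state();im,d=env.read_camera("wrist");cv2.imwrite("pics/w4.png",im);np.save("w4.npy",d);pickle.dump(s,open("w4.pkl","wb"));c=cam("wrist",s)
P=np.full((400,640,3),np.nan);v,u=np.nonzero(d>0);P[v,u]=cloud(c,d,np.ones_like(d,bool));X,Y,Z=P[...,0],P[...,1],P[...,2];im=im.astype(int);br=im.min(2);blue=im[...,0]>im[...,2]+40
pr=(X>.45)&(X<.72)&(Y>-.42)&(Y<-.09)
m=pr&(Z>.01)&(Z<.023)&blue;print("base",m.sum(),rect(P[m]))
m=pr&(Z>.0235)&(Z<.032)&~blue&(br>50);print("anvil",m.sum(),np.median(Z[m]),np.percentile(P[m],[1,99],axis=0).round(4).tolist(),circ(edgecirc(c,m,.028)))
print(proj(c,[[.5837,-.2014,.028],[.5837,-.1564,.028],[.6287,-.2014,.028],[.5387,-.2014,.028]]).round())
s=env.get_state();p=s["tcp_pos"];T=R.from_quat(s["orientation"],scalar_first=True).as_matrix();O=p-.037*T[:,2]
k=(np.hypot(X-O[0],Y-O[1])<.05)&(Z>O[2]-.06)&(Z<O[2]-.005);print("canister rel G",circ(P[k],.025)[:2]-O[:2],"foot z rel",np.percentile(Z[k],1)-O[2])
E
```

```text
clock: 10.85
tcp_pos: [0.5839, 0.0253, 0.156]
orientation: [0.271, 0.656, 0.651, -0.268]
wrist_force: [0.9, 0.1, -2.1]
finger_gap: 0.0491
grip_force: 37.1
10.8 G [0.5839 0.0514 0.1823] F [ 0.9  0.1 -2.1] gap 0.0491
[45.0, 0.583, -0.06, 0.09] [-0.117, -0.008, 1.199] [0.006, -0.003, -0.002]
base 1012 (array([ 583. , -133.2]), array([ 42.1, 120.2]), 89.61)
anvil 19 0.02789934507637923 [[0.4501, -0.3699, 0.0246], [0.456, -0.3632, 0.0317]] [ 0.45346922 -0.36538039  0.0083974 ]
[[319. 219.]
 [319. 204.]
 [352. 219.]
 [285. 219.]]
canister rel G [ 2.97031933e-05 -1.52898913e-03] foot z rel -0.044783924303949424
```

View pics/w4.png

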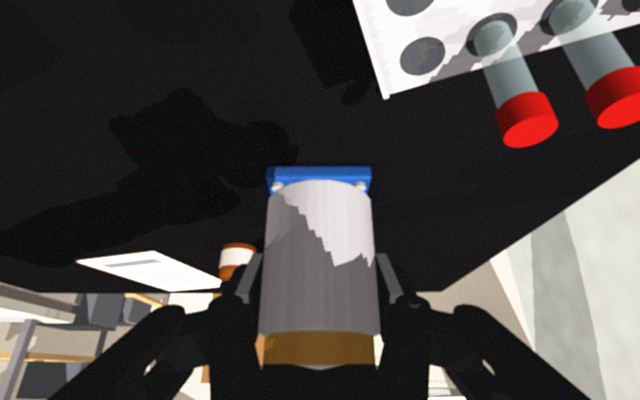

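The carried canister is upright between the pads at (320,260). The press base front edge is at (319,172), in line behind it, and the rack is clear at the upper right.

```bash

python3 -m pendant '[{"travel":[-0.03,-0.003,0.3],"rot":[0.006,-0.003,0],"fingers":0},{"travel":[-0.06,-0.006,0.6],"rot":[0.006,-0.003,0],"fingers":0},{"travel":[-0.117,-0.008,0.9],"rot":[0.006,-0.003,0],"fingers":0},{"travel":[-0.117,-0.008,1],"rot":[0.006,-0.003,0],"fingers":0},{"travel":[-0.117,-0.008,1],"rot":[0.006,-0.003,0],"fingers":0}]'
python3 go.py 45 .583 -.1 .08 45 .583 -.15 .079 45 .583 -.19 .078
python3 -c "
from h import *;s=env.get_state();print(np.round(s['joint_pos'],2),np.round(s['qvel'],2))"
```

```text
clock: 11.4
tcp_pos: [0.582, -0.0688, 0.0807]
orientation: [0.269, 0.656, 0.65, -0.272]
wrist_force: [-0.8, -0.4, -3.5]
finger_gap: 0.0498
grip_force: 37.1
11.4 G [ 0.5822 -0.0426  0.1068] F [-0.8 -0.4 -3.5] gap 0.0498
[45.0, 0.583, -0.1, 0.08] [-0.18, 0.011, 0.496] [-0.0, 0.0, -0.0]
[45.0, 0.583, -0.15, 0.079] [-0.468, 0.015, 0.797] [-0.0, 0.0, -0.0]
[45.0, 0.583, -0.19, 0.078] [-0.698, 0.018, 1.038] [-0.0, 0.0, -0.0]
[ 0.12  0.56 -0.18  0.97 -0.78  1.75] [ 0.03 -0.01  0.05  0.05 -0.    0.02]
```

```bash

python3 -m pendant '[{"travel":[-0.09,0.006,0.25],"rot":[0,0,0],"fingers":0},{"travel":[-0.18,0.011,0.496],"rot":[0,0,0],"fingers":0},{"travel":[-0.3,0.012,0.62],"rot":[0,0,0],"fingers":0},{"travel":[-0.42,0.014,0.745],"rot":[0,0,0],"fingers":0},{"travel":[-0.468,0.015,0.797],"rot":[0,0,0],"fingers":0},{"travel":[-0.56,0.016,0.89],"rot":[0,0,0],"fingers":0},{"travel":[-0.64,0.018,0.98],"rot":[0,0,0],"fingers":0},{"travel":[-0.64,0.018,0.98],"rot":[0,0,0],"fingers":0}]'
python3 go.py 45 .583 -.192 .0735 45 .583 -.204 .0735
python3 - <<'E'
from fit import *
s=env.get_state();im,d=env.read_camera("wrist");cv2.imwrite("pics/w5.png",im);c=cam("wrist",s)
p=s["tcp_pos"];T=R.from_quat(s["orientation"],scalar_first=True).as_matrix();O=p-.037*T[:,2]
P=np.full((400,640,3),np.nan);v,u=np.nonzero(d>0);P[v,u]=cloud(c,d,np.ones_like(d,bool));X,Y,Z=P[...,0],P[...,1],P[...,2]
k=(np.hypot(X-O[0],Y-O[1])<.04)&(Z>O[2]-.035)&(Z<O[2]-.005);print("canister",circ(P[k],.025)[:2])
im=im.astype(int);blue=im[...,0]>im[...,2]+40
m=blue&(Z>.01)&(Z<.024)&(Y<-.09)&(Y>-.3);print("base",rect(P[m]))
m=~blue&(Z>.0235)&(Z<.031)&(im.min(2)>40)&(Y<-.12)&(Y>-.26)&(abs(X-.583)<.06);print("anvil",m.sum(),np.median(Z[m]),np.percentile(P[m],[0.5,99.5],axis=0).round(4).tolist())
E
```

```text
clock: 12.2
tcp_pos: [0.5848, -0.2062, 0.0543]
orientation: [0.271, 0.657, 0.649, -0.271]
wrist_force: [-0.7, 0.2, -1.5]
finger_gap: 0.0491
grip_force: 37.3
12.2 G [ 0.585  -0.1801  0.0804] F [-0.7  0.2 -1.5] gap 0.0491
[45.0, 0.583, -0.192, 0.0735] [-0.03, -0.016, 0.111] [0.002, 0.001, -0.004]
[45.0, 0.583, -0.204, 0.0735] [-0.1, -0.015, 0.182] [0.002, 0.001, -0.004]
canister [ 0.58511892 -0.18082314]
base (array([ 582.6, -205.9]), array([186.4, 119. ]), 89.36)
anvil 4690 0.026926404275538877 [[0.5394, -0.2239, 0.0236], [0.6259, -0.1588, 0.0285]]
```

View pics/w5.png

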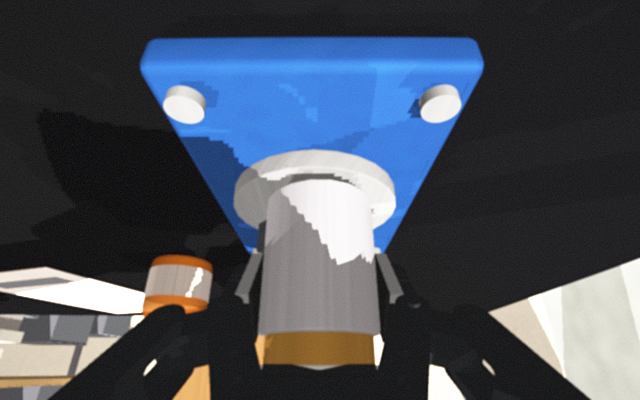

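The canister hovers over the front of the anvil at (318,190), centred on the base plate. Next I lower it, then slide it into the V.

```bash

python3 -m pendant '[{"travel":[-0.015,-0.018,0.06],"rot":[0.002,0,-0.004],"fingers":0},{"travel":[-0.03,-0.018,0.111],"rot":[0.002,0,-0.004],"fingers":0},{"travel":[-0.03,-0.018,0.111],"rot":[0.002,0,-0.004],"fingers":0}]'
python3 go.py 45 .5827 -.204 .0735 45 .5827 -.206 .0735
```

```text
clock: 12.55
tcp_pos: [0.582, -0.2184, 0.0468]
orientation: [0.269, 0.656, 0.651, -0.273]
wrist_force: [0.4, -0.7, -1.5]
finger_gap: 0.0494
grip_force: 37.4
12.6 G [ 0.5823 -0.1922  0.0729] F [ 0.4 -0.7 -1.5] gap 0.0494
[45.0, 0.5827, -0.204, 0.0735] [-0.073, 0.004, 0.066] [-0.001, 0.001, 0.001]
[45.0, 0.5827, -0.206, 0.0735] [-0.084, 0.005, 0.078] [-0.001, 0.001, 0.001]
```

```bash

python3 -m pendant '[{"travel":[-0.03,0.004,0.03],"rot":[0,0,0],"fingers":0},{"travel":[-0.053,0.004,0.053],"rot":[0,0,0],"fingers":0},{"travel":[-0.053,0.004,0.053],"rot":[0,0,0],"fingers":0}]' | sed -n 2,4p
python3 -m pendant '[{"travel":[-0.012,0,0.012],"rot":[0,0,0],"fingers":0},{"travel":[-0.012,0,0.012],"rot":[0,0,0],"fingers":0}]'| sed -n 2,4p
python3 go.py 45 .5827 -.204 .0735
```

```text
tcp_pos: [0.5821, -0.2281, 0.0468]
orientation: [0.269, 0.656, 0.65, -0.273]
wrist_force: [0.6, -0.4, -1.8]
tcp_pos: [0.5821, -0.2298, 0.0468]
orientation: [0.269, 0.656, 0.65, -0.273]
wrist_force: [0.3, -0.1, -1.4]
13.0 G [ 0.5824 -0.2036  0.0729] F [ 0.3 -0.1 -1.4] gap 0.0492
[45.0, 0.5827, -0.204, 0.0735] [-0.005, 0.003, -0.001] [-0.001, 0.001, 0.001]
```

```bash

python3 -m pendant '[{"travel":[-0.009,0,0.009],"rot":[0,0,0],"fingers":0},{"travel":[-0.009,0,0.009],"rot":[0,0,0],"fingers":0}]'| sed -n 2,4p
python3 -m pendant '[{"travel":[0.008,0,0.008],"rot":[0,0,0],"fingers":0},{"travel":[0.008,0,0.008],"rot":[0,0,0],"fingers":0}]'| sed -n 2,4p
python3 go.py 45 .5827 -.204 .0735
```

```text
tcp_pos: [0.5822, -0.2306, 0.0468]
orientation: [0.269, 0.656, 0.651, -0.272]
wrist_force: [-0.1, 4.2, 0.9]
tcp_pos: [0.5823, -0.2306, 0.0468]
orientation: [0.27, 0.655, 0.651, -0.273]
wrist_force: [-3.7, 7.7, 8.0]
13.4 G [ 0.5825 -0.2044  0.0729] F [-3.7  7.7  8. ] gap 0.049
[45.0, 0.5827, -0.204, 0.0735] [-0.001, 0.002, -0.006] [-0.0, 0.002, 0.002]
```

```bash

python3 -m pendant '[{"travel":[0,0,0],"rot":[0,0,0],"fingers":0.4},{"travel":[0,0,0],"rot":[0,0,0],"fingers":0.7},{"travel":[0,0,0],"rot":[0,0,0],"fingers":1},{"travel":[0,0,0],"rot":[0,0,0],"fingers":1},{"travel":[0,0,0],"rot":[0,0,0],"fingers":1}]'
python3 -m pendant '[{"travel":[0,0,-0.2],"rot":[0,0,0],"fingers":1},{"travel":[0,0,-0.5],"rot":[0,0,0],"fingers":1},{"travel":[0,0,-0.9],"rot":[0,0,0],"fingers":1},{"travel":[0,0,-1],"rot":[0,0,0],"fingers":1}]'
python3 - <<'E'
from fit import *
s=env.get_state();im,d=env.read_camera("wrist");cv2.imwrite("pics/w6.png",im);c=cam("wrist",s)
P=np.full((400,640,3),np.nan);v,u=np.nonzero(d>0);P[v,u]=cloud(c,d,np.ones_like(d,bool));X,Y,Z=P[...,0],P[...,1],P[...,2]
k=(np.hypot(X-.583,Y+.203)<.035)&(Z>.045)&(Z<.085);print("canister",circ(P[k],.025)[:2])
for a,b in((.035,.05),(.05,.065),(.065,.08)):
    k=(np.hypot(X-.583,Y+.203)<.035)&(Z>a)&(Z<b);print(a,circ(P[k],.025)[:2].round(4))
V=[]
for n in("side","scene"):
    i2,_=env.read_camera(n);x,y=proj(cam(n),[[.583,-.203,.1]])[0].astype(int);V.append(cv2.resize(i2[y-40:y+40,x-50:x+50],(400,320)))
cv2.imwrite("pics/v6.png",np.vstack([np.hstack(V),cv2.resize(im[100:380,:],(800,280))]))
E
```

```text
clock: 13.95
tcp_pos: [0.582, -0.2312, 0.0452]
orientation: [0.269, 0.656, 0.65, -0.273]
wrist_force: [0.0, 0.1, -0.5]
finger_gap: 0.0856
grip_force: 0.0
clock: 14.35
tcp_pos: [0.5851, -0.1439, 0.1339]
orientation: [0.271, 0.656, 0.651, -0.271]
wrist_force: [0.4, -0.0, 0.6]
finger_gap: 0.0856
grip_force: 0.0
canister [ 0.58250037 -0.20499865]
0.035 [ 0.5826 -0.2052]
0.05 [ 0.5825 -0.205 ]
0.065 [ 0.5825 -0.205 ]
```

View pics/v6.png

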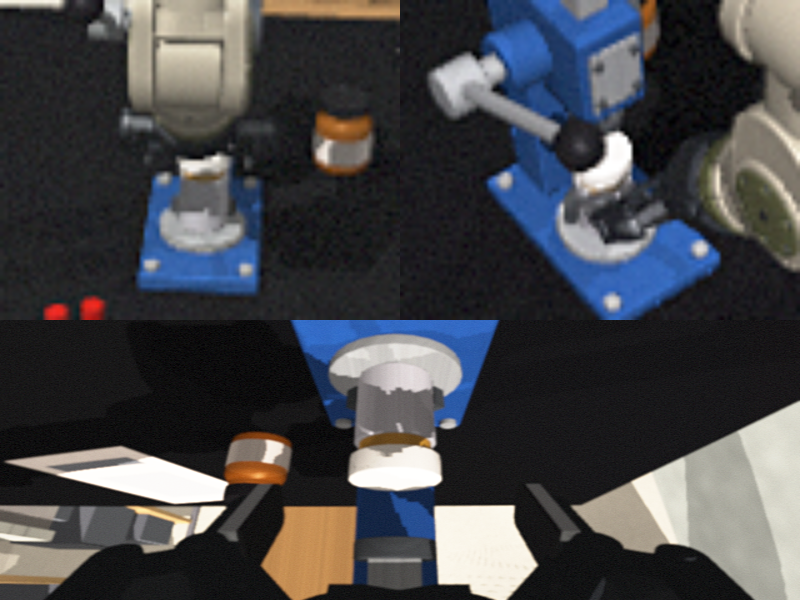

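The canister stands upright in the V at (395,400) in the lower panel with the brass still showing, and it is free of the gripper. I'll go to the knob next.

```bash
python3 go.py 40 .585 -.03 .26 30 .6 0 .33
```

```text
14.5 G [ 0.584  -0.1194  0.1568] F [0.1 0.6 0.1] gap 0.0853
[40.0, 0.585, -0.03, 0.26] [-0.055, 0.002, -1.136] [0.001, 0.084, 0.001]
[30.0, 0.6, 0.0, 0.33] [-0.238, 0.125, -1.735] [0.001, 0.251, 0.001]
```

```bash

python3 -m pendant '[{"travel":[0,0,-0.35],"rot":[0,0,0],"fingers":1},{"travel":[-0.02,0,-0.7],"rot":[0,0.08,0],"fingers":1},{"travel":[-0.05,0,-1],"rot":[0,0.16,0],"fingers":1},{"travel":[-0.05,0,-1],"rot":[0,0.25,0],"fingers":1},{"travel":[-0.05,0,-1],"rot":[0,0.25,0],"fingers":1}]' | head -2
python3 go.py 30 .68 .03 .37 30 .684 .0242 .4726
```

```text
clock: 15.0
tcp_pos: [0.5849, -0.0674, 0.2208]
15.0 G [ 0.585  -0.0489  0.2528] F [ 0.3 -0.3 -1.1] gap 0.0851
[30.0, 0.68, 0.03, 0.37] [0.089, 0.786, -1.177] [0.001, 0.001, -0.004]
[30.0, 0.684, 0.0242, 0.4726] [-0.38, 0.822, -1.893] [0.001, 0.001, -0.004]
```

```bash

python3 -m pendant '[{"travel":[0.1,0,-0.4],"rot":[0,0,0],"fingers":1},{"travel":[0.1,0,-0.8],"rot":[0,0,0],"fingers":1},{"travel":[0.09,0.2,-1],"rot":[0,0,0],"fingers":1},{"travel":[0.09,0.5,-1],"rot":[0,0,0],"fingers":1},{"travel":[0.09,0.786,-1],"rot":[0,0,0],"fingers":1},{"travel":[0.09,0.786,-1],"rot":[0,0,0],"fingers":1}]' | head -2
python3 go.py 30 .684 .0242 .4726
python3 - <<'E'
from fit import *
s=env.get_state();im,d=env.read_camera("wrist");cv2.imwrite("pics/w7.png",im);c=cam("wrist",s);print(proj(c,[[.684,-.0558,.334]]).round())
P=np.full((400,640,3),np.nan);v,u=np.nonzero(d>0);P[v,u]=cloud(c,d,np.ones_like(d,bool));X,Y,Z=P[...,0],P[...,1],P[...,2]
m=(np.linalg.norm(P-[.684,-.0558,.334],axis=2)<.045)&(im.max(2)<75);Q=P[m];print(len(Q),np.percentile(Q,[1,99],axis=0).round(4).tolist())
print(least_squares(lambda p:np.linalg.norm(Q-p,axis=1)-.018,[.684,-.0558,.334],loss="soft_l1",f_scale=.001).x.round(4),proj(c,Q[:1]))
for r in env.outline_of("wrist","lever_knob")[:2]:print(round(r["conf"],2),np.round(r["xy"]),r["mask"].sum())
E
```

```text
clock: 15.6
tcp_pos: [0.6818, 0.0019, 0.3103]
15.6 G [0.6823 0.0205 0.3423] F [-0.3 -0.1 -1.3] gap 0.0851
[30.0, 0.684, 0.0242, 0.4726] [-0.518, 0.007, -0.954] [-0.008, 0.003, 0.002]
[[323. 343.]]
2410 [[0.6684, -0.0529, 0.3201], [0.6991, -0.0381, 0.3496]]
[ 0.684  -0.0567  0.3331] [[317. 312.]]
0.81 [320. 334.] 3365
```

```bash
python3 go.py 30 .684 -.0117 .411; python3 -m pendant '[{"travel":[-0.4,0.005,-0.2],"rot":[0,0,0],"fingers":1},{"travel":[-0.48,0.01,-0.35],"rot":[0,0,0],"fingers":1},{"travel":[-0.48,0.01,-0.35],"rot":[0,0,0],"fingers":1},{"travel":[-0.48,0.01,-0.35],"rot":[0,0,0],"fingers":1}]' | head -2
python3 go.py 30 .684 -.0117 .411 30 .684 -.0567 .3331
```

```text
15.7 G [0.6793 0.0208 0.345 ] F [-0.7 -0.3 -0. ] gap 0.0853
[30.0, 0.684, -0.0117, 0.411] [-0.509, 0.04, -0.34] [-0.008, 0.003, 0.003]
clock: 16.1
tcp_pos: [0.6794, -0.026, 0.3832]
16.1 G [ 0.6796 -0.0075  0.4152] F [-0.5 -0.4 -1. ] gap 0.0854
[30.0, 0.684, -0.0117, 0.411] [-0.012, 0.038, 0.048] [-0.001, 0.001, -0.0]
[30.0, 0.684, -0.0567, 0.3331] [-0.012, 0.042, 0.797] [-0.001, 0.001, -0.0]
```

```bash
python3 -m pendant '[{"travel":[-0.012,0.042,0.25],"rot":[0,0,0],"fingers":1},{"travel":[-0.012,0.042,0.5],"rot":[0,0,0],"fingers":1},{"travel":[-0.012,0.042,0.7],"rot":[0,0,0],"fingers":1},{"travel":[-0.012,0.042,0.8],"rot":[0,0,0],"fingers":1},{"travel":[-0.012,0.042,0.8],"rot":[0,0,0],"fingers":1}]' 
python3 -m pendant '[{"travel":[0,0,0],"rot":[0,0,0],"fingers":0.4},{"travel":[0,0,0],"rot":[0,0,0],"fingers":0.1},{"travel":[0,0,0],"rot":[0,0,0],"fingers":-0.1},{"travel":[0,0,0],"rot":[0,0,0],"fingers":-0.3},{"travel":[0,0,0],"rot":[0,0,0],"fingers":-0.4},{"travel":[0,0,0],"rot":[0,0,0],"fingers":-0.4}]' 40
python3 go.py 30 .684 -.0567 .3331
```

```text
clock: 16.6
tcp_pos: [0.6821, -0.0756, 0.2965]
orientation: [0.179, 0.685, 0.68, -0.187]
wrist_force: [0.3, 0.8, -0.4]
finger_gap: 0.0852
grip_force: 0.0
clock: 17.2
tcp_pos: [0.6837, -0.0742, 0.3013]
orientation: [0.182, 0.686, 0.68, -0.185]
wrist_force: [-5.2, 2.9, 3.3]
finger_gap: 0.0338
grip_force: 39.3
17.2 G [ 0.684  -0.0557  0.3333] F [-5.2  2.9  3.3] gap 0.0338
[30.0, 0.684, -0.0567, 0.3331] [-0.006, 0.001, 0.006] [-0.002, 0.0, 0.002]
```

```bash
cat > arc.py <<'E'
import numpy as np,sys
def k(p): a=np.radians(28)-p; return np.array([28-200*np.cos(a),240+200*np.sin(a)])
def tab(p0,ps):
    for p in ps:
        d=k(p)-k(p0); print(round(p,3),"x",round(-(d[0]*.866+d[1]*.5)/120,3),"z",round((d[0]*.5-d[1]*.866)/120,3))
a=list(map(float,sys.argv[1:])); tab(a[0],np.arange(a[0]+a[1],a[2]+1e-6,a[1]))
E
python3 arc.py 0 .07 .56;echo; python3 arc.py .56 .06 1.04
```

```text
0.07 x 0.097 z 0.065
0.14 x 0.189 z 0.137
0.21 x 0.275 z 0.215
0.28 x 0.356 z 0.299
0.35 x 0.431 z 0.389
0.42 x 0.5 z 0.483
0.49 x 0.561 z 0.582
0.56 x 0.616 z 0.685

0.62 x 0.041 z 0.091
0.68 x 0.076 z 0.185
0.74 x 0.106 z 0.28
0.8 x 0.13 z 0.377
0.86 x 0.148 z 0.476
0.92 x 0.16 z 0.575
0.98 x 0.167 z 0.675
1.04 x 0.167 z 0.775
```

```bash
python3 -m pendant '[{"travel":[0.097,0,0.065],"rot":[0,0,0],"fingers":-0.4},{"travel":[0.189,0,0.137],"rot":[0,0,0],"fingers":-0.4},{"travel":[0.275,0,0.215],"rot":[0,0,0],"fingers":-0.4},{"travel":[0.356,0,0.299],"rot":[0,0,0],"fingers":-0.4}]' 50
python3 -c "
import numpy as np
from h import *
s=env.get_state();p=s['tcp_pos']-.037*R.from_quat(s['orientation'],scalar_first=True).as_matrix()[:,2];print(p,np.linalg.norm(p[1:]-[-.0567-.1766,.240-.001]))"
```

```text
clock: 17.6
tcp_pos: [0.6839, -0.0557, 0.2487]
orientation: [0.182, 0.685, 0.68, -0.185]
wrist_force: [-4.7, -1.1, 3.3]
finger_gap: 0.0337
grip_force: 50.1
[ 0.6841354  -0.03714781  0.28070031] 0.20053577945052595
```

```bash
python3 arc.py .28 .07 .77; python3 arc.py .77 .06 1.07
```

```text
0.35 x 0.075 z 0.089
0.42 x 0.143 z 0.184
0.49 x 0.205 z 0.283
0.56 x 0.26 z 0.386
0.63 x 0.307 z 0.493
0.7 x 0.347 z 0.602
0.77 x 0.379 z 0.714
0.83 x 0.021 z 0.098
0.89 x 0.036 z 0.197
0.95 x 0.045 z 0.296
1.01 x 0.049 z 0.396
1.07 x 0.046 z 0.496
```

```bash
python3 -m pendant '[{"travel":[0.075,0,0.089],"rot":[0,0,0],"fingers":-0.4},{"travel":[0.143,0,0.184],"rot":[0,0,0],"fingers":-0.4},{"travel":[0.205,0,0.283],"rot":[0,0,0],"fingers":-0.4},{"travel":[0.26,0,0.386],"rot":[0,0,0],"fingers":-0.4},{"travel":[0.307,0,0.493],"rot":[0,0,0],"fingers":-0.4},{"travel":[0.347,0,0.602],"rot":[0,0,0],"fingers":-0.4},{"travel":[0.379,0,0.714],"rot":[0,0,0],"fingers":-0.4}]' | sed -n '1,2p;4,6p'
python3 -m pendant '[{"travel":[0.021,0,0.098],"rot":[0,0,0],"fingers":-0.4},{"travel":[0.036,0,0.197],"rot":[0,0,0],"fingers":-0.4},{"travel":[0.045,0,0.296],"rot":[0,0,0],"fingers":-0.4},{"travel":[0.049,0,0.396],"rot":[0,0,0],"fingers":-0.4},{"travel":[0.049,0,0.396],"rot":[0,0,0],"fingers":-0.4}]'
cat >> h.py <<'E'
def phi():
    s=env.get_state();p=s['tcp_pos']-.037*R.from_quat(s['orientation'],scalar_first=True).as_matrix()[:,2]
    v=p[1:]-[-.0567-.1766,.239];a=np.arctan2(v[1],v[0]);F=s['wrist_force'];t=np.array([np.sin(a),-np.cos(a)])
    print("phi",round(np.radians(28)-a,3),"r",round(np.hypot(*v),4),"pull",round(-F[1:]@t,1),"radial",round(F[1:]@[np.cos(a),np.sin(a)],1),"gap",s["finger_gap"].round(4),"t",s["clock"])
E
python3 -c "from h import *;phi()"; python3 arc.py 1.01 .02 1.21
```

```text
clock: 18.3
tcp_pos: [0.6839, -0.0597, 0.1512]
wrist_force: [-4.2, -0.2, 5.0]
finger_gap: 0.034
grip_force: 52.2
clock: 18.8
tcp_pos: [0.6837, -0.0793, 0.106]
orientation: [0.182, 0.686, 0.68, -0.186]
wrist_force: [-4.1, 0.2, 6.1]
finger_gap: 0.0338
grip_force: 53.4
1.03 x -0.0 z 0.033
1.05 x -0.001 z 0.067
1.07 x -0.003 z 0.1
1.09 x -0.005 z 0.133
1.11 x -0.008 z 0.166
1.13 x -0.012 z 0.2
1.15 x -0.016 z 0.233
1.17 x -0.021 z 0.266
1.19 x -0.026 z 0.298
1.21 x -0.032 z 0.331Traceback (most recent call last):
  File "<string>", line 1, in <module>
    from h import *;phi()
                    ~~~^^
  File "h.py", line 30, in phi
    print("phi",round(np.radians(28)-a,3),"r",round(np.hypot(*v),4),"pull",round(-F[1:]@t,1),"radial",round(F[1:]@[np.cos(a),np.sin(a)],1),"gap",s["finger_gap"].round(4),"t",s["clock"])
                                                                                                                                                 ^^^^^^^^^^^^^^^^^^^^^
AttributeError: 'float' object has no attribute 'round'
```

```bash
sed -i 's/s\["finger_gap"\].round(4)/round(s["finger_gap"],4)/' h.py
python3 -c "from h import *;phi()"
python3 -m pendant '[{"travel":[-0.001,0,0.067],"rot":[0,0,0],"fingers":-0.4},{"travel":[-0.005,0,0.133],"rot":[0,0,0],"fingers":-0.4},{"travel":[-0.005,0,0.133],"rot":[0,0,0],"fingers":-0.4}]' | grep force
python3 -c "from h import *;phi()"
python3 -m pendant '[{"travel":[-0.006,0,0.033],"rot":[0,0,0],"fingers":-0.4},{"travel":[-0.011,0,0.1],"rot":[0,0,0],"fingers":-0.4},{"travel":[-0.011,0,0.1],"rot":[0,0,0],"fingers":-0.4}]' | grep force
python3 -c "from h import *;phi()"; python3 arc.py 1.15 .02 1.43
```

```text
phi 1.018 r 0.1999 pull 5.4 radial -2.9 gap 0.0338 t 18.8
wrist_force: [-5.9, -0.4, 6.4]
grip_force: 53.7
phi 1.092 r 0.2 pull 5.0 radial -4.0 gap 0.0339 t 19.1
wrist_force: [-5.6, -0.5, 6.4]
grip_force: 54.0
phi 1.151 r 0.1997 pull 4.7 radial -4.3 gap 0.0338 t 19.4
1.17 x -0.005 z 0.033
1.19 x -0.01 z 0.066
1.21 x -0.017 z 0.099
1.23 x -0.024 z 0.131
1.25 x -0.031 z 0.164
1.27 x -0.039 z 0.196
1.29 x -0.048 z 0.228
1.31 x -0.058 z 0.26
1.33 x -0.068 z 0.292
1.35 x -0.078 z 0.323
1.37 x -0.09 z 0.355
1.39 x -0.102 z 0.386
1.41 x -0.114 z 0.417
1.43 x -0.128 z 0.447
```

```bash

python3 -m pendant '[{"travel":[-0.005,0,0.033],"rot":[0,0,0],"fingers":-0.4},{"travel":[-0.017,0,0.099],"rot":[0,0,0],"fingers":-0.4},{"travel":[-0.017,0,0.099],"rot":[0,0,0],"fingers":-0.4}]' >/dev/null
python3 -c "from h import *;phi()"; python3 arc.py 1.21 .02 1.35
python3 -m pendant '[{"travel":[-0.007,0,0.033],"rot":[0,0,0],"fingers":-0.4},{"travel":[-0.015,0,0.065],"rot":[0,0,0],"fingers":-0.4},{"travel":[-0.015,0,0.065],"rot":[0,0,0],"fingers":-0.4}]' >/dev/null
python3 -c "from h import *;phi()"; python3 arc.py 1.25 .02 1.35
```

```text
phi 1.21 r 0.1993 pull 4.6 radial -5.6 gap 0.0336 t 19.7
1.23 x -0.007 z 0.033
1.25 x -0.014 z 0.065
1.27 x -0.023 z 0.097
1.29 x -0.031 z 0.13
1.31 x -0.041 z 0.162
1.33 x -0.051 z 0.193
1.35 x -0.062 z 0.225
phi 1.243 r 0.1994 pull 9.6 radial -5.7 gap 0.0339 t 20.0
1.27 x -0.008 z 0.032
1.29 x -0.017 z 0.064
1.31 x -0.026 z 0.096
1.33 x -0.037 z 0.128
1.35 x -0.047 z 0.16
```

```bash

python3 -m pendant '[{"travel":[-0.004,0,0.016],"rot":[0,0,0],"fingers":-0.4},{"travel":[-0.008,0,0.032],"rot":[0,0,0],"fingers":-0.4},{"travel":[-0.017,0,0.064],"rot":[0,0,0],"fingers":-0.4},{"travel":[-0.017,0,0.064],"rot":[0,0,0],"fingers":-0.4}]' >/dev/null
python3 -c "from h import *;phi()"; python3 arc.py 1.29 .02 1.37
python3 -m pendant '[{"travel":[-0.009,0,0.032],"rot":[0,0,0],"fingers":-0.4},{"travel":[-0.02,0,0.063],"rot":[0,0,0],"fingers":-0.4},{"travel":[-0.02,0,0.063],"rot":[0,0,0],"fingers":-0.4}]' >/dev/null
python3 -c "from h import *;phi()"; python3 arc.py 1.33 .01 1.45
```

```text
phi 1.282 r 0.1993 pull 10.7 radial -6.4 gap 0.034 t 20.4
1.31 x -0.009 z 0.032
1.33 x -0.02 z 0.064
1.35 x -0.03 z 0.095
1.37 x -0.042 z 0.127
phi 1.321 r 0.1993 pull 9.7 radial -6.4 gap 0.0339 t 20.7
1.34 x -0.005 z 0.016
1.35 x -0.011 z 0.032
1.36 x -0.016 z 0.047
1.37 x -0.022 z 0.063
1.38 x -0.028 z 0.078
1.39 x -0.034 z 0.094
1.4 x -0.04 z 0.109
1.41 x -0.047 z 0.125
1.42 x -0.053 z 0.14
1.43 x -0.06 z 0.155
1.44 x -0.067 z 0.171
1.45 x -0.074 z 0.186
```

```bash

python3 -m pendant '[{"travel":[-0.011,0,0.032],"rot":[0,0,0],"fingers":-0.4},{"travel":[-0.022,0,0.063],"rot":[0,0,0],"fingers":-0.4},{"travel":[-0.028,0,0.078],"rot":[0,0,0],"fingers":-0.4},{"travel":[-0.028,0,0.078],"rot":[0,0,0],"fingers":-0.4}]' >/dev/null
python3 -c "from h import *;phi()"; python3 arc.py 1.38 .01 1.46
python3 -m pendant '[{"travel":[-0.006,0,0.016],"rot":[0,0,0],"fingers":-0.4},{"travel":[-0.012,0,0.031],"rot":[0,0,0],"fingers":-0.4},{"travel":[-0.012,0,0.031],"rot":[0,0,0],"fingers":-0.4}]' >/dev/null
python3 -c "from h import *;phi()"; python3 arc.py 1.4 .01 1.48
```

```text
phi 1.371 r 0.1988 pull 11.6 radial -7.4 gap 0.0338 t 21.1
1.39 x -0.006 z 0.016
1.4 x -0.012 z 0.031
1.41 x -0.019 z 0.046
1.42 x -0.025 z 0.062
1.43 x -0.032 z 0.077
1.44 x -0.039 z 0.092
1.45 x -0.046 z 0.107
1.46 x -0.053 z 0.122
phi 1.391 r 0.1989 pull 11.9 radial -6.5 gap 0.0338 t 21.4
1.41 x -0.006 z 0.015
1.42 x -0.013 z 0.031
1.43 x -0.02 z 0.046
1.44 x -0.026 z 0.061
1.45 x -0.033 z 0.076
1.46 x -0.041 z 0.091
1.47 x -0.048 z 0.106
1.48 x -0.055 z 0.121
```

```bash

python3 -m pendant '[{"travel":[-0.006,0,0.015],"rot":[0,0,0],"fingers":-0.4},{"travel":[-0.013,0,0.031],"rot":[0,0,0],"fingers":-0.4},{"travel":[-0.013,0,0.031],"rot":[0,0,0],"fingers":-0.4}]' >/dev/null
python3 -c "from h import *;phi()"
python3 -m pendant '[{"travel":[-0.007,0,0.015],"rot":[0,0,0],"fingers":-0.4},{"travel":[-0.007,0,0.015],"rot":[0,0,0],"fingers":-0.4}]' >/dev/null
python3 -c "from h import *;phi()"
python3 -m pendant '[{"travel":[-0.007,0,0.015],"rot":[0,0,0],"fingers":-0.4},{"travel":[-0.007,0,0.015],"rot":[0,0,0],"fingers":-0.4}]' >/dev/null
python3 -c "from h import *;phi()"
```

```text
phi 1.411 r 0.1983 pull 11.3 radial -9.1 gap 0.0336 t 21.7
phi 1.421 r 0.1983 pull 12.6 radial -9.8 gap 0.0338 t 21.9
phi 1.431 r 0.1984 pull 11.7 radial -7.9 gap 0.0341 t 22.1
```

```bash

python3 -m pendant '[{"travel":[-0.005,0,0.015],"rot":[0,0,0],"fingers":-0.4},{"travel":[-0.005,0,0.015],"rot":[0,0,0],"fingers":-0.4}]' >/dev/null
python3 -c "from h import *;phi()"
python3 -m pendant '[{"travel":[-0.005,0,0.015],"rot":[0,0,0],"fingers":-0.4},{"travel":[-0.005,0,0.015],"rot":[0,0,0],"fingers":-0.4}]' >/dev/null
python3 -c "from h import *;phi()"
```

```text
phi 1.44 r 0.1985 pull 11.6 radial -10.1 gap 0.034 t 22.3
phi 1.449 r 0.1992 pull 11.5 radial -7.0 gap 0.0341 t 22.5
```

```bash

python3 -m pendant '[{"travel":[-0.006,0,0.015],"rot":[0,0,0],"fingers":-0.4},{"travel":[-0.006,0,0.015],"rot":[0,0,0],"fingers":-0.4}]' >/dev/null
python3 -c "from h import *;phi()"
python3 -m pendant '[{"travel":[-0.006,0,0.015],"rot":[0,0,0],"fingers":-0.4},{"travel":[-0.006,0,0.015],"rot":[0,0,0],"fingers":-0.4}]' >/dev/null
python3 -c "from h import *;phi()"
```

```text
phi 1.458 r 0.1993 pull 10.9 radial -7.8 gap 0.0337 t 22.7
phi 1.468 r 0.1995 pull 13.3 radial -8.6 gap 0.0341 t 22.9
```

```bash

python3 -m pendant '[{"travel":[-0.003,0,0.008],"rot":[0,0,0],"fingers":-0.4},{"travel":[-0.003,0,0.008],"rot":[0,0,0],"fingers":-0.4}]' >/dev/null
python3 -c "from h import *;phi()"
python3 -m pendant '[{"travel":[-0.003,0,0.008],"rot":[0,0,0],"fingers":-0.4},{"travel":[-0.003,0,0.008],"rot":[0,0,0],"fingers":-0.4}]' >/dev/null
python3 -c "from h import *;phi()"
```

```text
phi 1.473 r 0.1995 pull 12.5 radial -8.2 gap 0.0341 t 23.1
phi 1.477 r 0.1996 pull 13.1 radial -9.7 gap 0.0336 t 23.3
```

```bash
cat > chk.py <<'E'
from fit import *
s=env.get_state()
for n in("side","scene","wrist"):
    im,d=env.read_camera(n);im=im.astype(int);c=cam(n,s)
    P=np.full((400,640,3),np.nan);v,u=np.nonzero(d>0);P[v,u]=cloud(c,d,np.ones_like(d,bool));X,Y,Z=P[...,0],P[...,1],P[...,2]
    reg=(np.hypot(X-.5825,Y+.2045)<.036)&(Z>.03)&(Z<.18)
    brass=reg&(im[...,2]>im[...,0]+35)&(Z>.08); wh=reg&(im.min(2)>130)&(Z>.07)
    print(n,"region",reg.sum(),"brass",brass.sum(),np.round(np.percentile(Z[brass],[5,95]),4) if brass.sum()>3 else "","white z",np.round(np.percentile(Z[wh],[2,98]),4) if wh.sum()>5 else "",wh.sum())
p=s["tcp_pos"];T=R.from_quat(s["orientation"],scalar_first=True).as_matrix();q=(P-p)@T*1000
m=(abs(q[...,1])<16)&(abs(q[...,0])<25)&(q[...,2]>-65)&(q[...,2]<-5)&np.isfinite(Z);Q=q[m]
if m.sum()>30:print("knob in tool",m.sum(),least_squares(lambda t:np.linalg.norm(Q-t,axis=1)-18,[0,0,-37],loss="soft_l1",f_scale=1).x.round(1))
E
python3 chk.py
```

```text
side region 380 brass 0  white z [0.0904 0.1102] 11
scene region 11 brass 0  white z  0
wrist region 3035 brass 0  white z [0.0703 0.0935] 144
knob in tool 7345 [ 15.3  -0.  -70.2]
```

```bash

python3 -m pendant '[{"travel":[-0.003,0,0.008],"rot":[0,0,0],"fingers":-0.4},{"travel":[-0.003,0,0.008],"rot":[0,0,0],"fingers":-0.4}]' |grep -E "tcp|force"
python3 -c "from h import *;phi()"
python3 -m pendant '[{"travel":[-0.004,0,0.01],"rot":[0,0,0],"fingers":-0.4},{"travel":[-0.004,0,0.01],"rot":[0,0,0],"fingers":-0.4}]' |grep -E "tcp|force"
python3 -c "from h import *;phi()"
```

```text
tcp_pos: [0.6833, -0.1425, 0.0399]
wrist_force: [-11.6, 7.4, 16.3]
grip_force: 54.8
phi 1.48 r 0.1996 pull 15.1 radial -9.6 gap 0.0336 t 23.65
tcp_pos: [0.6832, -0.1432, 0.0393]
wrist_force: [-12.1, 8.5, 18.2]
grip_force: 54.4
phi 1.485 r 0.1997 pull 17.0 radial -10.6 gap 0.0339 t 23.85
```

```bash

python3 -m pendant '[{"travel":[-0.004,0,0.01],"rot":[0,0,0],"fingers":-0.4},{"travel":[-0.004,0,0.01],"rot":[0,0,0],"fingers":-0.4}]' |grep -E "tcp|force"
python3 -c "from h import *;phi()"; python3 chk.py | head -1;python3 arc.py 1.485 -.06 1.0; python3 - <<'E'
from arc import k
E
python3 -c "
import numpy as np
def k(p): a=np.radians(28)-p; return np.array([28-200*np.cos(a),240+200*np.sin(a)])
def t(p0,ps):
  for p in ps:
    d=k(p)-k(p0);print(p,round(-(d[0]*.866+d[1]*.5)/120,3),round((d[0]*.5-d[1]*.866)/120,3))
t(1.487,[1.45,1.4,1.34,1.28,1.22,1.16,1.1,1.04]);print();t(1.04,[.98,.92,.86,.8,.74,.68,.62,.56,.5]);print();t(.5,[.44,.38,.32,.26,.2,.14,.08,.04,.02,0])"
```

```text
tcp_pos: [0.6833, -0.1438, 0.039]
wrist_force: [-12.2, 11.7, 20.3]
grip_force: 54.5
phi 1.488 r 0.1997 pull 20.9 radial -10.8 gap 0.0336 t 24.05
side region 374 brass 0  white z [0.0942 0.1101] 14
1.425 x 0.043 z -0.09
1.365 x 0.08 z -0.183
1.305 x 0.112 z -0.278
1.245 x 0.138 z -0.374
1.185 x 0.158 z -0.472
1.125 x 0.172 z -0.571
1.065 x 0.18 z -0.671
1.005 x 0.183 z -0.771
1.45 0.027 -0.055
1.4 0.061 -0.132
1.34 0.096 -0.225
1.28 0.125 -0.321
1.22 0.148 -0.418
1.16 0.166 -0.517
1.1 0.178 -0.616
1.04 0.184 -0.716

0.98 -0.0 -0.1
0.92 -0.006 -0.2
0.86 -0.019 -0.299
0.8 -0.037 -0.397
0.74 -0.061 -0.494
0.68 -0.091 -0.59
0.62 -0.126 -0.683
0.56 -0.167 -0.775
0.5 -0.213 -0.863

0.44 -0.052 -0.086
0.38 -0.108 -0.168
0.32 -0.17 -0.247
0.26 -0.236 -0.322
0.2 -0.306 -0.393
0.14 -0.381 -0.459
0.08 -0.459 -0.521
0.04 -0.514 -0.56
0.02 -0.541 -0.578
0 -0.57 -0.596Traceback (most recent call last):
  File "<stdin>", line 1, in <module>
  File "arc.py", line 6, in <module>
    a=list(map(float,sys.argv[1:])); tab(a[0],np.arange(a[0]+a[1],a[2]+1e-6,a[1]))
                                         ~^^^
IndexError: list index out of range
```

The lid has bottomed: the pull rose from about 12 N to 21 N over 2 to 3 mm. Now I ease the lever back up.

```bash

python3 -m pendant '[{"travel":[0.027,0,-0.055],"rot":[0,0,0],"fingers":-0.4},{"travel":[0.061,0,-0.132],"rot":[0,0,0],"fingers":-0.4},{"travel":[0.096,0,-0.225],"rot":[0,0,0],"fingers":-0.4},{"travel":[0.125,0,-0.321],"rot":[0,0,0],"fingers":-0.4},{"travel":[0.148,0,-0.418],"rot":[0,0,0],"fingers":-0.4},{"travel":[0.166,0,-0.517],"rot":[0,0,0],"fingers":-0.4},{"travel":[0.178,0,-0.616],"rot":[0,0,0],"fingers":-0.4},{"travel":[0.184,0,-0.716],"rot":[0,0,0],"fingers":-0.4}]' >/dev/null
python3 -c "from h import *;phi()"
python3 -m pendant '[{"travel":[0,0,-0.1],"rot":[0,0,0],"fingers":-0.4},{"travel":[-0.006,0,-0.2],"rot":[0,0,0],"fingers":-0.4},{"travel":[-0.019,0,-0.299],"rot":[0,0,0],"fingers":-0.4},{"travel":[-0.037,0,-0.397],"rot":[0,0,0],"fingers":-0.4},{"travel":[-0.061,0,-0.494],"rot":[0,0,0],"fingers":-0.4},{"travel":[-0.091,0,-0.59],"rot":[0,0,0],"fingers":-0.4},{"travel":[-0.126,0,-0.683],"rot":[0,0,0],"fingers":-0.4},{"travel":[-0.167,0,-0.775],"rot":[0,0,0],"fingers":-0.4},{"travel":[-0.213,0,-0.863],"rot":[0,0,0],"fingers":-0.4}]' >/dev/null
python3 -c "from h import *;phi()"
```

```text
phi 1.057 r 0.2008 pull 1.2 radial 2.4 gap 0.0339 t 25.0
phi 0.517 r 0.1995 pull 0.6 radial 3.2 gap 0.0335 t 25.9
```

```bash

python3 -m pendant '[{"travel":[-0.052,0,-0.086],"rot":[0,0,0],"fingers":-0.4},{"travel":[-0.108,0,-0.168],"rot":[0,0,0],"fingers":-0.4},{"travel":[-0.17,0,-0.247],"rot":[0,0,0],"fingers":-0.4},{"travel":[-0.236,0,-0.322],"rot":[0,0,0],"fingers":-0.4},{"travel":[-0.306,0,-0.393],"rot":[0,0,0],"fingers":-0.4},{"travel":[-0.381,0,-0.459],"rot":[0,0,0],"fingers":-0.4},{"travel":[-0.43,0,-0.5],"rot":[0,0,0],"fingers":-0.4},{"travel":[-0.459,0,-0.521],"rot":[0,0,0],"fingers":-0.4},{"travel":[-0.49,0,-0.543],"rot":[0,0,0],"fingers":-0.4},{"travel":[-0.49,0,-0.543],"rot":[0,0,0],"fingers":-0.4}]' >/dev/null
python3 -c "from h import *;phi()"; python3 go.py 30 .684 -.0557 .3333
```

```text
phi 0.073 r 0.1945 pull -3.2 radial -8.1 gap 0.0321 t 26.9
26.9 G [ 0.6839 -0.0553  0.3175] F [-4.8 -6.1 -6.2] gap 0.0321
[30.0, 0.684, -0.0557, 0.3333] [-0.068, 0.002, -0.113] [-0.006, 0.001, -0.0]
```

```bash

python3 -m pendant '[{"travel":[-0.017,0,-0.028],"rot":[0,0,0],"fingers":-0.4},{"travel":[-0.017,0,-0.028],"rot":[0,0,0],"fingers":-0.4}]' >/dev/null
python3 -c "from h import *;phi()"
python3 - <<'E'
from fit import *
for n in("scene","side"):
    d0=np.load(n+"0.npy");im,d=env.read_camera(n);c=cam(n)
    for nm,D in(("before",d0),("now",d)):
        P=cloud(c,D,np.ones_like(D,bool))
        m=(abs(P[:,0]-.583)<.03)&(P[:,1]>-.25)&(P[:,1]<-.165)&(P[:,2]>.305)&(P[:,2]<.36);Q=P[m];print(n,nm,"ram top",m.sum(),np.percentile(Q[:,2],[50,75,90]).round(4) if m.sum() else "")
        m=(abs(P[:,0]-.684)<.01)&(P[:,1]>-.20)&(P[:,1]<-.10)&(P[:,2]>.22)&(P[:,2]<.36);Q=P[m]
        if m.sum()>15:print("  rod slope deg",np.degrees(np.arctan(np.polyfit(Q[:,1],Q[:,2],1)[0])).round(2),"z at -.15",np.polyval(np.polyfit(Q[:,1],Q[:,2],1),-.15).round(4),m.sum())
E
```

```text
phi 0.071 r 0.1946 pull -12.4 radial -15.4 gap 0.0319 t 27.1
scene before ram top 107 [0.3218 0.3238 0.3254]
  rod slope deg 27.59 z at -.15 0.2904 89
scene now ram top 41 [0.3213 0.3236 0.3242]
  rod slope deg 28.35 z at -.15 0.2903 92
side before ram top 53 [0.3179 0.3223 0.3235]
side now ram top 53 [0.3185 0.3224 0.3233]
```

The lever is back on its stop: the rod height and ram top match the start, and the force rises when I push further up. I'll relieve the load and release.

```bash

python3 -m pendant '[{"travel":[0.025,0,0.038],"rot":[0,0,0],"fingers":-0.4},{"travel":[0.025,0,0.038],"rot":[0,0,0],"fingers":-0.4}]' >/dev/null
python3 -c "from h import *;phi()"
python3 -m pendant '[{"travel":[0.025,0,0.038],"rot":[0,0,0],"fingers":-0.1},{"travel":[0.025,0,0.038],"rot":[0,0,0],"fingers":0.4},{"travel":[0.025,0,0.038],"rot":[0,0,0],"fingers":1},{"travel":[0.025,0,0.038],"rot":[0,0,0],"fingers":1},{"travel":[0.025,0,0.038],"rot":[0,0,0],"fingers":1}]' 25 | grep -E "force|gap"
python3 go.py 30 .684 .012 .44  30 .584 0.03 .33 45 .584 -.05 .25
```

```text
phi 0.081 r 0.1945 pull 0.1 radial -7.3 gap 0.0317 t 27.4
wrist_force: [-0.4, 0.3, 0.2]
finger_gap: 0.0854
grip_force: 0.0
27.9 G [ 0.685  -0.0532  0.3125] F [-0.4  0.3  0.2] gap 0.0854
[30.0, 0.684, 0.012, 0.44] [-0.062, -0.014, -1.192] [-0.001, 0.001, 0.0]
[30.0, 0.584, 0.03, 0.33] [0.521, -0.847, -0.469] [-0.001, 0.001, 0.0]
[45.0, 0.584, -0.05, 0.25] [0.198, -0.841, 0.431] [-0.001, -0.249, 0.0]
```

```bash

python3 -m pendant '[{"travel":[0,0,-0.3],"rot":[0,0,0],"fingers":1},{"travel":[0,0,-0.7],"rot":[0,0,0],"fingers":1},{"travel":[0,0,-1],"rot":[0,0,0],"fingers":1},{"travel":[0,-0.3,-1],"rot":[0,0,0],"fingers":1},{"travel":[0.1,-0.6,-1],"rot":[0,0,0],"fingers":1},{"travel":[0.2,-0.85,-1],"rot":[0,0,0],"fingers":1},{"travel":[0.3,-0.85,-1],"rot":[0,0,0],"fingers":1},{"travel":[0.3,-0.85,-1],"rot":[0,0,0],"fingers":1}]' | head -2
python3 go.py 45 .5825 -.06 .20 45 .5825 -.1145 .156  45 .5825 -.2045 .066
python3 - <<'E'
from fit import *
s=env.get_state()
for n in("side","scene"):
    im,d=env.read_camera(n);im=im.astype(int);c=cam(n)
    P=np.full((400,640,3),np.nan);v,u=np.nonzero(d>0);P[v,u]=cloud(c,d,np.ones_like(d,bool));X,Y,Z=P[...,0],P[...,1],P[...,2]
    reg=(np.hypot(X-.5825,Y+.2045)<.036)&(Z>.05)&(Z<.13);br=reg&(im[...,2]>im[...,0]+25);w=reg&(im.min(2)>120)&(Z>.08)
    print(n,reg.sum(),"brass",br.sum(),"top",np.percentile(Z[reg],[95,99]) if reg.sum() else"", "white",w.sum(),np.percentile(Z[w],[2,98]) if w.sum() else "")
    k=(np.linalg.norm(P-[.684,-.0567,.333],axis=2)<.03)&(im.max(2)<70);print("knob",k.sum(),np.percentile(P[k],[2,98],axis=0).round(3).tolist() if k.sum() else "")
E
```

```text
clock: 28.7
tcp_pos: [0.5831, 0.0215, 0.3659]
28.7 G [0.5833 0.04   0.398 ] F [-0.2  0.4 -0.6] gap 0.0853
[45.0, 0.5825, -0.06, 0.2] [0.025, 0.003, 1.835] [-0.001, -0.25, 0.002]
[45.0, 0.5825, -0.1145, 0.156] [-0.185, 0.006, 2.379] [-0.001, -0.25, 0.002]
[45.0, 0.5825, -0.2045, 0.066] [-0.459, 0.013, 3.404] [-0.001, -0.25, 0.002]
side 219 brass 0 top [0.11080614 0.11276093] white 140 [0.08058461 0.11271898]
knob 70 [[0.668, -0.057, 0.324], [0.698, -0.039, 0.351]]
scene 225 brass 0 top [0.11095393 0.11280595] white 149 [0.08106602 0.11250532]
knob 128 [[0.672, -0.069, 0.327], [0.701, -0.038, 0.354]]
```

```bash

python3 -m pendant '[{"travel":[0.01,0,0.35],"rot":[0,-0.1,0],"fingers":1},{"travel":[0.02,0,0.7],"rot":[0,-0.2,0],"fingers":1},{"travel":[0.025,0,1],"rot":[0,-0.25,0],"fingers":1},{"travel":[0.025,0,1],"rot":[0,-0.25,0],"fingers":1}]' | head -2
python3 go.py 45 .5825 -.1 .171 45 .5825 -.204 .067
```

```text
clock: 29.2
tcp_pos: [0.5804, -0.0386, 0.2543]
29.2 G [ 0.581  -0.0124  0.2804] F [ 0.2 -0.1 -0.6] gap 0.0853
[45.0, 0.5825, -0.1, 0.171] [0.131, 0.036, 1.16] [-0.01, 0.002, 0.008]
[45.0, 0.5825, -0.204, 0.067] [0.134, 0.057, 2.386] [-0.01, 0.002, 0.008]
```

```bash

python3 -m pendant '[{"travel":[0.13,0.03,0.35],"rot":[-0.01,0,0.008],"fingers":1},{"travel":[0.132,0.035,0.7],"rot":[-0.01,0,0.008],"fingers":1},{"travel":[0.132,0.036,1],"rot":[-0.01,0,0.008],"fingers":1},{"travel":[0.132,0.036,1],"rot":[-0.01,0,0.008],"fingers":1}]' | head -2
python3 go.py 45 .5825 -.15 .121 45 .5825 -.204 .067
```

```text
clock: 29.6
tcp_pos: [0.5859, -0.1136, 0.1638]
29.6 G [ 0.586  -0.0875  0.1899] F [-0.1  0.2 -0.2] gap 0.0856
[45.0, 0.5825, -0.15, 0.121] [0.037, -0.03, 0.775] [0.005, -0.0, -0.009]
[45.0, 0.5825, -0.204, 0.067] [0.037, -0.03, 1.411] [0.005, -0.0, -0.009]
```

```bash

python3 -m pendant '[{"travel":[0.037,-0.03,0.3],"rot":[0.005,0,-0.009],"fingers":1},{"travel":[0.037,-0.03,0.6],"rot":[0.005,0,-0.009],"fingers":1},{"travel":[0.037,-0.03,0.9],"rot":[0.005,0,-0.009],"fingers":1},{"travel":[0.037,-0.03,0.9],"rot":[0.005,0,-0.009],"fingers":1}]' | head -2
python3 go.py 45 .5825 -.204 .067
python3 - <<'E'
from fit import *
s=env.get_state();im,d=env.read_camera("wrist");c=cam("wrist",s)
P=np.full((400,640,3),np.nan);v,u=np.nonzero(d>0);P[v,u]=cloud(c,d,np.ones_like(d,bool));X,Y,Z=P[...,0],P[...,1],P[...,2]
for a,b in((.04,.06),(.06,.08)):
    k=(np.hypot(X-.5825,Y+.2045)<.035)&(Z>a)&(Z<b);print("canister",k.sum(),circ(P[k],.025)[:2].round(4))
E
```

```text
clock: 30.0
tcp_pos: [0.5834, -0.1863, 0.0848]
30.0 G [ 0.5835 -0.1601  0.111 ] F [0.2 0.4 0.3] gap 0.0855
[45.0, 0.5825, -0.204, 0.067] [0.001, -0.007, 0.518] [0.001, -0.0, -0.0]
canister 2536 [ 0.5825 -0.2051]
canister 2726 [ 0.5825 -0.205 ]
```

```bash

python3 -m pendant '[{"travel":[0,-0.007,0.2],"rot":[0,0,0],"fingers":1},{"travel":[0,-0.007,0.4],"rot":[0,0,0],"fingers":1},{"travel":[0,-0.007,0.518],"rot":[0,0,0],"fingers":1},{"travel":[0,-0.007,0.518],"rot":[0,0,0],"fingers":1}]' | head -4
python3 -m pendant '[{"travel":[0,0,0],"rot":[0,0,0],"fingers":0.5},{"travel":[0,0,0],"rot":[0,0,0],"fingers":0.3},{"travel":[0,0,0],"rot":[0,0,0],"fingers":0.2},{"travel":[0,0,0],"rot":[0,0,0],"fingers":0},{"travel":[0,0,0],"rot":[0,0,0],"fingers":0},{"travel":[0,0,0],"rot":[0,0,0],"fingers":0}]' 35
python3 go.py 45 .5825 -.204 .067
```

```text
clock: 30.45
tcp_pos: [0.5838, -0.2284, 0.0427]
orientation: [0.271, 0.655, 0.651, -0.27]
wrist_force: [-0.7, -0.1, -0.1]
clock: 31.05
tcp_pos: [0.5826, -0.2275, 0.0427]
orientation: [0.271, 0.654, 0.652, -0.271]
wrist_force: [-1.9, 4.0, 4.7]
finger_gap: 0.0493
grip_force: 35.1
31.0 G [ 0.5826 -0.2013  0.0688] F [-1.9  4.   4.7] gap 0.0493
[45.0, 0.5825, -0.204, 0.067] [-0.005, -0.003, 0.027] [0.005, 0.001, 0.002]
```

```bash

python3 -m pendant '[{"travel":[-0.02,0,-0.04],"rot":[0,0,0],"fingers":0},{"travel":[-0.02,0,-0.06],"rot":[0,0,0],"fingers":0},{"travel":[0.1,0,-0.2],"rot":[0,0,0],"fingers":0},{"travel":[0.3,0,-0.4],"rot":[0,0,0],"fingers":0},{"travel":[0.5,0,-0.6],"rot":[0,0,0],"fingers":0},{"travel":[0.6,0,-0.75],"rot":[0,0,0],"fingers":0},{"travel":[0.6,0,-0.95],"rot":[0,0,0],"fingers":0},{"travel":[0.6,0,-0.95],"rot":[0,0,0],"fingers":0}]'
YAW=-90.5 python3 go.py 45 .57 .0 .19
YAW=-75 python3 go.py 45 .59 .12 .22
```

```text
clock: 31.85
tcp_pos: [0.5844, -0.0943, 0.0725]
orientation: [0.272, 0.654, 0.652, -0.27]
wrist_force: [0.3, 0.1, -2.3]
finger_gap: 0.049
grip_force: 37.2
31.8 G [ 0.5843 -0.0681  0.0986] F [ 0.3  0.1 -2.3] gap 0.049
[45.0, 0.57, 0.0, 0.19] [-0.138, -0.12, -0.94] [0.008, 0.0, 0.002]
31.8 G [ 0.5843 -0.0681  0.0986] F [ 0.3  0.1 -2.3] gap 0.049
[45.0, 0.59, 0.12, 0.22] [0.399, 0.105, -1.829] [-0.175, 0.001, -0.18]
```

```bash

python3 -m pendant '[{"travel":[-0.05,-0.04,-0.35],"rot":[0,0,0],"fingers":0},{"travel":[-0.1,-0.08,-0.7],"rot":[0,0,0],"fingers":0},{"travel":[-0.138,-0.12,-0.94],"rot":[0,0,0],"fingers":0},{"travel":[-0.138,-0.12,-0.94],"rot":[0,0,0],"fingers":0}]'|grep -E "force|tcp"
YAW=-75 python3 go.py 45 .58 .11 .22
YAW=-45 python3 go.py 45 .64 .26 .2
```

```text
tcp_pos: [0.5703, -0.0268, 0.1654]
wrist_force: [0.7, -0.1, -2.8]
grip_force: 38.3
32.2 G [ 0.5702 -0.0006  0.1915] F [ 0.7 -0.1 -2.8] gap 0.0494
[45.0, 0.58, 0.11, 0.22] [0.491, 0.137, -0.824] [-0.174, 0.001, -0.183]
32.2 G [ 0.5702 -0.0006  0.1915] F [ 0.7 -0.1 -2.8] gap 0.0494
[45.0, 0.64, 0.26, 0.2] [1.536, 0.731, -1.628] [-0.527, 0.002, -0.536]
```

```bash

python3 -m pendant '[{"travel":[0.16,0.04,-0.27],"rot":[-0.06,0,-0.06],"fingers":0},{"travel":[0.32,0.09,-0.54],"rot":[-0.12,0,-0.12],"fingers":0},{"travel":[0.491,0.137,-0.824],"rot":[-0.174,0,-0.183],"fingers":0},{"travel":[0.491,0.137,-0.824],"rot":[-0.174,0,-0.183],"fingers":0}]'|grep -E "force|tcp"
YAW=-45 python3 go.py 45 .62 .23 .2
```

```text
tcp_pos: [0.5859, 0.0861, 0.1903]
wrist_force: [-0.4, -0.9, -2.4]
grip_force: 38.3
32.6 G [0.5791 0.1113 0.2165] F [-0.4 -0.9 -2.4] gap 0.0492
[45.0, 0.62, 0.23, 0.2] [0.728, 0.697, -0.536] [-0.353, -0.002, -0.349]
```

```bash

python3 -m pendant '[{"travel":[0.24,0.23,-0.18],"rot":[-0.1,0,-0.1],"fingers":0},{"travel":[0.48,0.46,-0.36],"rot":[-0.2,0,-0.2],"fingers":0},{"travel":[0.728,0.697,-0.536],"rot":[-0.3,0,-0.3],"fingers":0},{"travel":[0.728,0.697,-0.536],"rot":[-0.353,0,-0.349],"fingers":0},{"travel":[0.728,0.697,-0.536],"rot":[-0.353,0,-0.349],"fingers":0}]'|grep -E "force|tcp"
YAW=-45 python3 go.py 45 .645 .267 .12
cat > look.py <<'E'
from fit import *
s=env.get_state();im,d=env.read_camera("wrist");c=cam("wrist",s);im=im.astype(int)
p=s["tcp_pos"];T=R.from_quat(s["orientation"],scalar_first=True).as_matrix();O=p-.037*T[:,2]
P=np.full((400,640,3),np.nan);v,u=np.nonzero(d>0);P[v,u]=cloud(c,d,np.ones_like(d,bool));X,Y,Z=P[...,0],P[...,1],P[...,2]
for a,b in((-.035,-.02),(-.02,-.005)):
    k=(np.hypot(X-O[0],Y-O[1])<.04)&(Z>O[2]+a)&(Z<O[2]+b);print("canister rel G",k.sum(),(circ(P[k],.025)[:2]-O[:2]).round(4))
k=(np.hypot(X-O[0],Y-O[1])<.035)&(Z>O[2]-.06)&(Z<O[2]);print("foot rel",(np.percentile(Z[k],1)-O[2]).round(4))
b=(im[...,0]>im[...,2]+35)&(im[...,0]>50)&(abs(Z-.005)<.012)
Q=P[b];Q=Q[(Q[:,0]>.4)&(Q[:,0]<.72)&(Q[:,1]>.13)&(Q[:,1]<.34)]
pl=[np.array([.6455,.266]),np.array([.5425,.227]),np.array([.4395,.188])]
for g in pl:
    q=Q[np.hypot(*(Q[:,:2]-g).T)<.045]
    if len(q)>40:print("mark",len(q),circ(q).round(4),"r33",circ(q,.0325)[:2].round(4))
for g in pl[1:]:
    k=(np.hypot(X-g[0],Y-g[1])<.034)&(Z>.015)&(Z<.06)
    if k.sum()>100:print("can",k.sum(),circ(P[k],.025)[:2].round(4))
E
python3 look.py
```

```text
tcp_pos: [0.6362, 0.2061, 0.1711]
wrist_force: [-0.5, -0.1, -3.2]
grip_force: 38.1
33.2 G [0.618  0.2248 0.1973] F [-0.5 -0.1 -3.2] gap 0.0491
[45.0, 0.645, 0.267, 0.12] [0.517, 0.414, 0.39] [-0.008, -0.003, -0.0]
canister rel G 3542 [ 0.0034 -0.0025]
canister rel G 5379 [ 0.0035 -0.0023]
foot rel -0.0406
mark 823 [0.6451 0.2656 0.0313] r33 [0.6439 0.2668]
```

```bash
YAW=-45 python3 go.py 45 .6415 .268 .1 45 .6415 .268 .062
```

```text
33.2 G [0.6186 0.2246 0.198 ] F [-0.3 -0.6 -2.3] gap 0.0491
[45.0, 0.6415, 0.268, 0.1] [0.662, 0.397, 0.49] [-0.01, -0.003, -0.002]
[45.0, 0.6415, 0.268, 0.062] [0.885, 0.399, 0.714] [-0.01, -0.003, -0.002]
```

```bash

python3 -m pendant '[{"travel":[0.085,0.397,-0.087],"rot":[-0.01,-0.003,0],"fingers":0},{"travel":[0.27,0.397,0.1],"rot":[-0.01,-0.003,0],"fingers":0},{"travel":[0.47,0.397,0.3],"rot":[-0.01,-0.003,0],"fingers":0},{"travel":[0.662,0.397,0.49],"rot":[-0.01,-0.003,0],"fingers":0},{"travel":[0.662,0.397,0.49],"rot":[-0.01,-0.003,0],"fingers":0}]'|grep -E "force|tcp"
YAW=-45 python3 go.py 45 .6415 .268 .053; python3 look.py
```

```text
tcp_pos: [0.6586, 0.2484, 0.0689]
wrist_force: [-1.4, -0.6, -3.2]
grip_force: 38.0
33.7 G [0.6403 0.267  0.0951] F [-1.4 -0.6 -3.2] gap 0.0489
[45.0, 0.6415, 0.268, 0.053] [0.246, 0.017, 0.249] [-0.005, -0.002, 0.003]
canister rel G 3526 [ 0.0034 -0.0025]
canister rel G 5399 [ 0.0034 -0.0023]
foot rel -0.0406
mark 1830 [0.6454 0.2657 0.0315] r33 [0.6457 0.2652]
mark 2607 [0.5422 0.2266 0.0315] r33 [0.5422 0.2254]
can 14656 [0.543  0.2246]
```

```bash

python3 -m pendant '[{"travel":[0.13,0.02,0.13],"rot":[-0.005,0,0.003],"fingers":0},{"travel":[0.246,0.02,0.249],"rot":[-0.005,0,0.003],"fingers":0},{"travel":[0.246,0.02,0.249],"rot":[-0.005,0,0.003],"fingers":0}]'|grep -E "force|tcp"
YAW=-45 python3 go.py 45 .642 .2681 .0478; python3 look.py
```

```text
tcp_pos: [0.6636, 0.2524, 0.033]
wrist_force: [-0.8, -1.5, -3.4]
grip_force: 38.2
34.0 G [0.6449 0.2707 0.0592] F [-0.8 -1.5 -3.4] gap 0.0495
[45.0, 0.642, 0.2681, 0.0478] [0.068, -0.035, 0.066] [0.007, 0.001, -0.005]
canister rel G 3521 [ 0.0038 -0.0023]
canister rel G 5407 [ 0.0036 -0.0022]
foot rel -0.0547
mark 1040 [0.6452 0.2656 0.0315] r33 [0.6457 0.2648]
mark 1399 [0.5424 0.2274 0.0311] r33 [0.5413 0.2259]
can 14224 [0.5429 0.2247]
```

```bash

python3 -m pendant '[{"travel":[0.04,-0.03,0.04],"rot":[0.007,0,-0.005],"fingers":0},{"travel":[0.05,-0.035,0.05],"rot":[0.007,0,-0.005],"fingers":0},{"travel":[0.05,-0.035,0.05],"rot":[0.007,0,-0.005],"fingers":0}]'|grep -E "force|tcp"
YAW=-45 python3 go.py 45 .642 .2681 .0472
```

```text
tcp_pos: [0.6612, 0.2507, 0.0261]
wrist_force: [-0.3, 0.0, -2.9]
grip_force: 38.2
34.4 G [0.6426 0.2692 0.0522] F [-0.3  0.  -2.9] gap 0.0492
[45.0, 0.642, 0.2681, 0.0472] [0.028, -0.011, 0.031] [0.003, 0.001, -0.001]
```

```bash

python3 -m pendant '[{"travel":[0.02,-0.011,0.023],"rot":[0.003,0,0],"fingers":0},{"travel":[0.028,-0.011,0.031],"rot":[0.003,0,0],"fingers":0},{"travel":[0.028,-0.011,0.031],"rot":[0.003,0,0],"fingers":0}]'|grep -E "force|tcp"
YAW=-45 python3 go.py 45 .642 .2681 .0465; python3 look.py | head -2
```

```text
tcp_pos: [0.6604, 0.2496, 0.0208]
wrist_force: [-0.6, -0.9, -0.1]
grip_force: 38.3
34.7 G [0.6419 0.2681 0.0469] F [-0.6 -0.9 -0.1] gap 0.0486
[45.0, 0.642, 0.2681, 0.0465] [0.002, 0.001, 0.003] [-0.0, 0.002, -0.001]
canister rel G 3524 [ 0.0036 -0.0025]
canister rel G 5392 [ 0.0035 -0.0022]
```

```bash

python3 -m pendant '[{"travel":[0.003,0,0.003],"rot":[0,0,0],"fingers":0},{"travel":[0.003,0,0.003],"rot":[0,0,0],"fingers":0.4},{"travel":[0.003,0,0.003],"rot":[0,0,0],"fingers":0.7},{"travel":[0.003,0,0.003],"rot":[0,0,0],"fingers":1},{"travel":[0.003,0,0.003],"rot":[0,0,0],"fingers":1},{"travel":[0.003,0,0.003],"rot":[0,0,0],"fingers":1}]'|grep -E "force|tcp"
python3 -m pendant '[{"travel":[0,0,-0.2],"rot":[0,0,0],"fingers":1},{"travel":[0,0,-0.5],"rot":[0,0,0],"fingers":1},{"travel":[0,0,-0.8],"rot":[0,0,0],"fingers":1},{"travel":[0,0,-1],"rot":[0,0,0],"fingers":1},{"travel":[0,0,-1],"rot":[0,0,0],"fingers":1}]'|grep -E "force|tcp"
python3 - <<'E'
from fit import *
s=env.get_state();im,d=env.read_camera("wrist");c=cam("wrist",s);im=im.astype(int)
P=np.full((400,640,3),np.nan);v,u=np.nonzero(d>0);P[v,u]=cloud(c,d,np.ones_like(d,bool));X,Y,Z=P[...,0],P[...,1],P[...,2]
for g in((.6455,.2655),(.543,.2247)):
  for a,b in((.012,.03),(.03,.06)):
    k=(np.hypot(X-g[0],Y-g[1])<.034)&(Z>a)&(Z<b);print("can",g,a,k.sum(),circ(P[k],.025)[:2].round(4))
k=(np.hypot(X-.645,Y-.2655)<.034)&(Z>.04);print("top",np.percentile(Z[k],[95,99]),"brass",(k&(im[...,2]>im[...,0]+30)).sum())
b=(im[...,0]>im[...,2]+35)&(im[...,0]>50)&(abs(Z-.005)<.012);Q=P[b];q=Q[np.hypot(Q[:,0]-.6455,Q[:,1]-.2657)<.045];print("mark",circ(q).round(4))
E
```

```text
tcp_pos: [0.6604, 0.2496, 0.0199]
wrist_force: [-0.1, 0.0, 0.0]
grip_force: 0.0
tcp_pos: [0.6006, 0.3127, 0.1078]
wrist_force: [0.7, 0.1, 0.4]
grip_force: 0.0
can (0.6455, 0.2655) 0.012 1128 [0.6453 0.2657]
can (0.6455, 0.2655) 0.03 2167 [0.6453 0.2657]
can (0.543, 0.2247) 0.012 1647 [0.5427 0.2252]
can (0.543, 0.2247) 0.03 3222 [0.5427 0.2253]
top [0.08495634 0.08514367] brass 0
mark [0.6449 0.2657 0.0313]
```

```bash

python3 -m pendant '[{"travel":[-0.4,0,-0.4],"rot":[0,0,0],"fingers":1},{"travel":[-0.6,0,-0.6],"rot":[0,0,0],"fingers":1},{"travel":[-0.6,0,-0.6],"rot":[0,0,0],"fingers":1},{"travel":[-0.6,0,-0.6],"rot":[0,0,0],"fingers":1}]'|grep -E "force|tcp"
python3 -c "
from workcell import env
print(env.hand_in())"
```

```text
tcp_pos: [0.6012, 0.3094, 0.2073]
wrist_force: [0.3, -0.0, -0.5]
grip_force: 0.0
the job is handed in; nothing more can be done
None
```

The lid is pressed home, the lever is eased back to its rest, and the canister stands upright on its own mark within about 1 mm; the job was handed in at about 36 s of the 72 s allowed.

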